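Set a depth gauge in a bored housing and clamp it

ROBOT

A 7-joint arm with a two-finger parallel gripper is mounted at the origin on a cart in front of the work surface, level with it; the furniture and walls round the work are solid. World frame = base frame: x ahead of the robot, y to its left, z up, the work surface at z = 0. Lengths are in mm, angles in degrees, forces in N, time in s.
With the tool pointing down it reaches from about 400 to 900 mm from the base axis. Payload 5.5 kg.
Tool frame: the origin (TCP) lies midway between the tips of the shut fingers; the grasp point (between the pads) lies 19 mm behind it; z points along the fingers, y is the direction in which the jaws open and shut (so a half turn about z gives the same grasp; the last joint's range is limited). The gripper opens to 85 mm and grips with 20 to 120 N. Pads are 22 mm wide; open, the fingers measure 114 mm over their backs; the gripper's body (76 mm by 85 mm) begins 54 mm behind the grasp point. The pads swing forward as they close: fully open they stand 13 mm farther back than shut.
Start: joints at [92.143, 28.699, -24.465, 88.831, 12.651, 65.22, -12.049], TCP at [145.56, -633.492, 231.31] pointing down, gripper open.
Joint ranges: [-164.97, 164.97], [-17.58, 116.51], [-87.97, 89.64], [11.32, 138.91], [-80.73, 260.73], [10.89, 115.49], [-147.41, 147.41]. Speed limits (degrees/s): [147.25, 147.25, 180, 180, 180, 180, 180].

INTERFACE

Orientations are given as [roll, pitch, yaw] about the fixed x, y, z axes, in that order (R = Rz(yaw) Ry(pitch) Rx(roll)).
In Python, from station import robot gives the robot as it stands.
- The arm moves only by the tool play_rows, never from a script. Its argument "series" is a list of rows, each a list of 7 numbers: the shift along the tool's x, y, z in m, then the turn, a rotation vector about the tool's x, y, z in rad, then the gripper command: -1 is shut, 1 is fully open, values between are in proportion. In form: [[dx, dy, dz, rx, ry, rz, jaw], ...]. A call has 1 to 12 rows; each row is the pose to reach, as a shift and turn from the pose commanded when the call began, along the tool's axes at that moment; what a row does not reach only later rows make up. A row lasts 1/12 s, in which the tool goes at most 41.7 mm and 7.16 degrees, less where a joint would pass 70% of its speed; a pose out of reach is approached as far as the arm can. A call with a gripper value outside its range is refused whole. The fingers move at their own pace and stop on an object; "squeeze" is the grip in N (left out, the last holds). Time passes only in rows, so rows that repeat a pose let the fingers close. It gives the time, the measured TCP pose, the force and the opening at its end, in the units of the state.
- robot.sense(): the state, without advancing time (a new reading comes with each control period).
- robot.capture(name): name is "scene" or "top"; returns (picture, depth): 400x640x3 uint8, red, green, blue; 400x640 float32, mm along the optical axis (not along the pixel's ray), 0 where there is no reading.
- robot.get_calibration(name): a dict with "mtx" (3x3 intrinsics, pixels), "k1" (the pictures are not rectified: a ray, as slopes to the right and down, at radius r is drawn at 1 + k1 r^2 times it, then the intrinsics apply), "position" and "rotation" of the camera in the world. Camera axes: x right, y up, looking along -z (the intrinsics and any distortion apply to the point x, -y, -z); pixel columns grow to the right and rows downward; lengths in mm; the calibration is good to about 2 mm. A picture is of the moment at which its call begins. get_calibration takes no time and is no camera call.
- robot.hand_in(): hands the job in, once; it reports no verdict.
The state is a dict: "time": time; "joint_pos": joint angles; "dq": joint speeds; "joint_torque": joint torques, N m; "tool_pos": TCP position; "eef_rot": TCP orientation; "ft_force": force on the tool from outside, world axes, zero at the start; "torque": the same for the moment, N m; "opening": opening from 0.0 (shut) to 1.0 (fully open).
Only numpy, scipy, OpenCV 4.12 (cv2) and the standard library are available. Lean on these libraries where they do the work, as an engineer would, in place of code of your own. Each camera call takes 0.05 s, during which the arm holds its last target. There are 200 camera calls.

TASK

Two like depth gauges stand at the infeed of the conveyor. Lower the probe of the one that stands over the square aluminium housing with the round bore until its tip touches the bottom of the bore, and then, with the probe left resting there, press that gauge's raised clamp lever down flat to lock it. The other gauge, over the low block with two pins, is not wanted.

Things in the scene. Friction and masses are not known exactly. Their poses are not given: they have to be found in the camera images.
- gauge: The gauge over the housing, fixed, on the conveyor's rail, higher or lower each time. Origin: 42 mm under its base's top, on the probe's axis. z up, x along its grey arm from probe to column, y across. Arm 32 mm wide, its top 160 mm above the origin. Room for fingers beside the knob is along y, both ways; on the +x side the clamp lever begins 28 mm from the probe's axis.
- gauge_knob (a point): Centre of its black upright knob (26 mm diameter, 28 mm tall) on the steel probe rod; the tip is 139 mm straight below. The probe slides only up and down, stiffly (3 N to push down, 5 N up), stays where it is left, and starts 30 to 50 mm above the bore's bottom. When it touches there, the knob's centre is 36 mm above the arm's top.
- bore_floor (a point): Centre of the flat bottom of the blind round bore (44 mm diameter, 45 mm deep) in the square aluminium housing (76 x 76 mm, 60 mm tall, fins on two sides, 0.6 kg, loose) that lies on the gauge's base under the probe. z up. Keep the arm clear of the rack right of the gauge: posts 0.94 m tall at x, y = (0.31, 0.08) and (0.46, -0.49), joined by bars at z = 0.53 and 0.92.
- gauge_lever (a joint): Clamp lever of this gauge, hinged across the arm 36 mm from the probe's axis towards the column, 170 mm above the gauge's origin. 0 = raised 0.55 rad, 0.55 = flat along the arm, locked, at a stop. Its black pad (20 x 22 mm) is 44 mm from the hinge: flat, 80 mm from the probe's axis, top 174 mm above the gauge's origin. Stays where left; 3 to 6 N on the pad presses it down. Starts at 0 to 0.1.

How it is judged:
By the outcome, as a careful person would: the job done as asked, in the order asked, and still so for the second after the job is handed in, with the robot touching nothing.
It also fails if it takes over 54 s, if anything falls off the work surface, if the arm or the gripper's body presses on something with over 40 N, if the wrist force passes 120 N, or if a joint passes its speed limit or range.

## Working session

There is one attempt and no reset: what is moved stays moved. The work goes in short steps, Python scripts to look and compute and a tool call to move; the robot and the scene stay as the last step left them, time stands still between calls to the robot, and variables do not carry over. Pictures are saved under pics/ and viewed, about 8 in all and at most 12, crops included, and the job is handed in when it is done.

Besides the shell and the picture viewer there is one more tool, called after "Call:" by a JSON object that holds its "fn" and its "kwargs", one argument or row to a line. play_rows: Moves the arm, as the interface text tells. Its arguments: {"type":"object","properties":{"series":{"type":"array","items":{"type":"array","items":{"type":"number"}}},"squeeze":{"type":"number"}},"required":["series"]}

```bash
mkdir -p pics; ls; cat > h.py <<'E'
import numpy as np, cv2
from station import robot
def pts(name,depth):
    c=robot.get_calibration(name); K=np.array(c["mtx"]); 
    h,w=depth.shape; u,v=np.meshgrid(np.arange(w),np.arange(h))
    p=cv2.undistortPoints(np.stack([u,v],-1).reshape(-1,1,2).astype(np.float64),K,np.array([c["k1"],0,0,0,0.])).reshape(h,w,2)
    P=np.dstack([p[...,0]*depth,-p[...,1]*depth,-depth])
    W=P@np.array(c["rotation"]).T+np.array(c["position"]); W[depth==0]=np.nan
    return W
E
python3 - <<'E'
from h import *
for n in ("scene","top"):
    im,d=robot.capture(n); cv2.imwrite(f"pics/{n}0.png",im[...,::-1]); np.save(f"{n}0.npy",d)
    c=robot.get_calibration(n); print(n,c)
print(robot.sense())
E
```

```text
pics
scene {'mtx': array([[463.75467229,   0.        , 315.58543787],
       [  0.        , 463.75467229, 194.27903921],
       [  0.        ,   0.        ,   1.        ]]), 'k1': -0.07765642725435908, 'position': array([748.20145203, 469.16854607, 943.63611135]), 'rotation': array([ 30.8862771 ,   0.41537157, 120.28769518])}
top {'mtx': array([[506.34426723,   0.        , 323.37156703],
       [  0.        , 506.34426723, 204.04594776],
       [  0.        ,   0.        ,   1.        ]]), 'k1': -0.08776677091556402, 'position': array([ 282.06650233,  244.60584761, 1048.80148716]), 'rotation': array([  4.76178412,   2.12292468, -89.98221103])}
{'time': 0.1, 'joint_pos': array([ 92.14285767,  28.75097644, -24.45361036,  88.8847535 ,
        12.65181337,  65.21963926, -12.04820507]), 'dq': array([ 0.0111139 , -0.16990308,  0.02539048, -0.219872  , -0.01357857,
        0.00753664, -0.06174147]), 'joint_torque': array([-1.08818407e-02, -5.70810056e+01, -5.83861381e+00, -2.81742454e+01,
        1.04051034e-02,  5.57434978e-03, -1.96561854e-05]), 'tool_pos': array([ 145.33846918, -632.90655561,  230.33952568]), 'eef_rot': array([-1.79898080e+02, -3.19078220e-03,  1.29409006e+01]), 'ft_force': array([ 0.70267133, -1.02775685, -0.03179681]), 'torque': array([-0.0054168 ,  0.00401532,  0.0115749 ]), 'opening': 1.0035228457395555}
```

View pics/scene0.png

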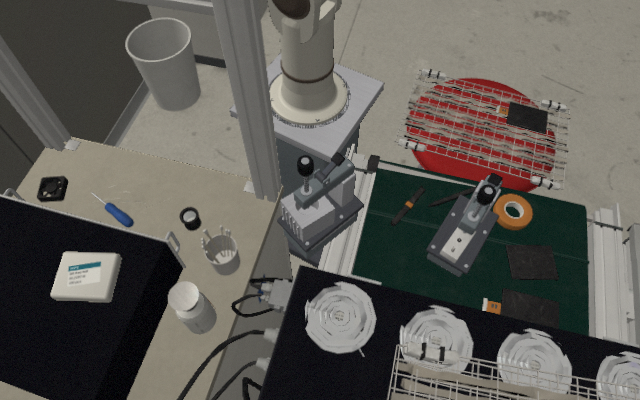

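View pics/top0.png

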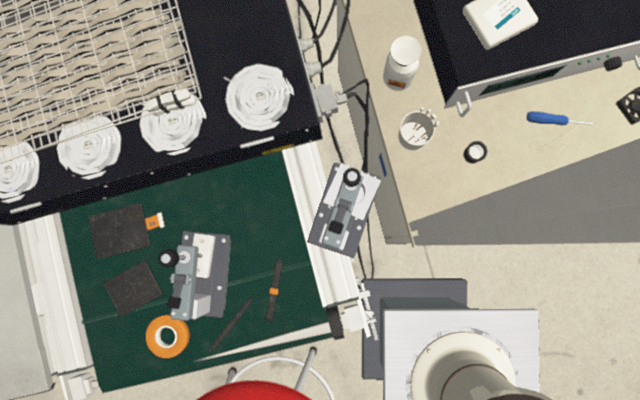

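The scene view shows the wanted gauge over the finned housing (knob about (305,163), pad about (340,158)). In the top view its knob is at about (352,177) and its column end is toward (330,240). The other gauge is on the green belt. Next I'll measure it.

```bash
cat > h.py <<'E'
import numpy as np, cv2
from scipy.spatial.transform import Rotation as R
from station import robot
def pts(name,depth):
    c=robot.get_calibration(name); K=np.array(c["mtx"]); 
    h,w=depth.shape; u,v=np.meshgrid(np.arange(w),np.arange(h))
    p=cv2.undistortPoints(np.stack([u,v],-1).reshape(-1,1,2).astype(np.float64),K,np.array([c["k1"],0,0,0,0.])).reshape(h,w,2)
    P=np.dstack([p[...,0]*depth,-p[...,1]*depth,-depth])
    M=R.from_euler("xyz",c["rotation"],degrees=True).as_matrix()
    W=P@M.T+np.array(c["position"]); W[depth==0]=np.nan
    return W
E
python3 - <<'E'
from h import *
import cv2
np.set_printoptions(precision=0,suppress=True)
W={n:pts(n,np.load(n+"0.npy")) for n in("scene","top")}
for n,u,v in [("top",352,177),("top",342,200),("top",338,215),("top",340,230),("top",365,190),("top",325,235),("top",370,185),("top",475,152),("scene",190,218),("scene",305,163),("scene",305,158),("scene",340,158),("scene",325,180),("scene",320,230)]:
    print(n,u,v,W[n][v,u])
for n,(a,b,c,d) in {"top":(290,150,400,270),"scene":(260,130,380,270)}.items():
    im=cv2.imread(f"pics/{n}0.png")[b:d,a:c]; z=W[n][b:d,a:c,2]
    g=np.clip((z+50)/350*255,0,255); g=np.nan_to_num(g).astype(np.uint8)
    o=np.hstack([im,cv2.applyColorMap(g,cv2.COLORMAP_JET)])
    cv2.imwrite(f"pics/{n}c.png",cv2.resize(o,None,fx=3.3,fy=3.3,interpolation=cv2.INTER_NEAREST))
a=cv2.imread("pics/topc.png");b=cv2.imread("pics/scenec.png")
w=min(a.shape[1],b.shape[1]); o=np.vstack([a[:,:w],b[:,:w]]); s=min(800/o.shape[1],600/o.shape[0])
# instead: side-by-side vertical
cv2.imwrite("pics/crop1.png",cv2.resize(cv2.imread("pics/topc.png"),(800,436)))
E
```

```text
top 352 177 [382. 230. 322.]
top 342 200 [355. 245. 246.]
top 338 215 [331. 251. 252.]
top 340 230 [307. 248. 264.]
top 365 190 [380. 205. 168.]
top 325 235 [300. 272. 227.]
top 370 185 [388. 196. 171.]
top 475 152 [471. -24.  36.]
scene 190 218 [477. -21.  38.]
scene 305 163 [387. 233. 323.]
scene 305 158 [378. 228. 322.]
scene 340 158 [311. 259. 261.]
scene 325 180 [356. 254. 245.]
scene 320 230 [389. 263. 112.]
```

View pics/crop1.png

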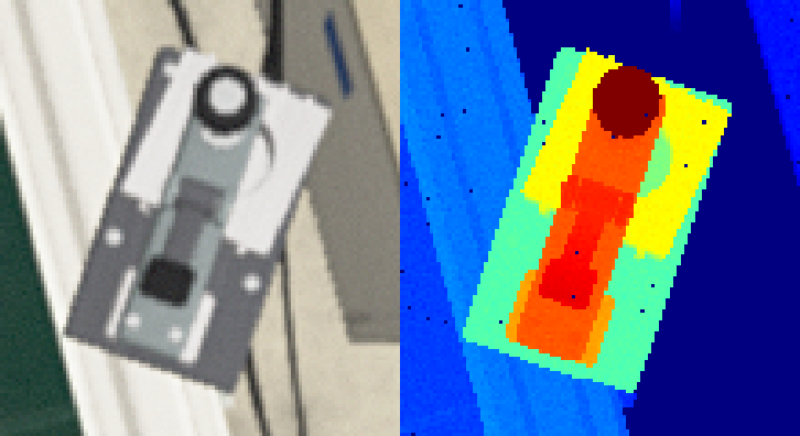

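The zoomed view shows the gauge's knob with its lever and pad in line along the arm. The colour map agrees: arm top about 245, knob top about 322. Next I'll fit the gauge frame and make a height map of obstacles for the transit.

```bash
python3 - <<'E'
from h import *
np.set_printoptions(precision=1,suppress=True)
W={n:pts(n,np.load(n+"0.npy")) for n in("scene","top")}
for n in W:
    w=W[n].reshape(-1,3); w=w[~np.isnan(w[:,0])]
    near=w[np.hypot(w[:,0]-345,w[:,1]-240)<110]
    kt=near[near[:,2]>312]; kt=kt[kt[:,2]>np.median(kt[:,2])-5]
    c,r=cv2.minEnclosingCircle(kt[:,:2].astype(np.float32))
    arm=near[(near[:,2]>238)&(near[:,2]<251)]
    q=cv2.minAreaRect(arm[:,:2].astype(np.float32))
    pad=near[(near[:,2]>257)&(near[:,2]<285)&(np.hypot(near[:,0]-382,near[:,1]-230)>50)]
    base=near[(near[:,2]>110)&(near[:,2]<140)]
    print(n,"knob",c,r,np.median(kt[:,2]),len(kt),"arm",q,np.median(arm[:,2]),"pad",pad.mean(0),len(pad),"base",cv2.minAreaRect(base[:,:2].astype(np.float32)),np.median(base[:,2]))
A=np.vstack([W[n].reshape(-1,3) for n in W]); A=A[~np.isnan(A[:,0])]
H=np.full((180,240),-800.)
i=((900-A[:,0])/10).astype(int); j=((1100-A[:,1])/10).astype(int)
m=(i>=0)&(i<180)&(j>=0)&(j<240)
np.maximum.at(H,(i[m],j[m]),A[m,2])
g=cv2.applyColorMap(np.clip((H+800)/1800*255,0,255).astype(np.uint8),cv2.COLORMAP_JET)
g[H==-800]=0
g=cv2.resize(g,None,fx=3,fy=3,interpolation=cv2.INTER_NEAREST)
for x in range(-800,900,200):
    cv2.putText(g,f"x{x}",(0,int((900-x)/10*3)),0,.4,(255,255,255),1)
for y in range(-1200,1100,200):
    cv2.putText(g,f"y{y}",(int((1100-y)/10*3),535),0,.35,(255,255,255),1)
cv2.circle(g,(330,270),6,(255,255,255),1)
cv2.imwrite("pics/map.png",g)
E
```

```text
scene knob (384.1856384277344, 231.05372619628906) 13.535938262939453 322.03829366793286 181 arm ((356.0401306152344, 242.83045959472656), (62.25011444091797, 32.26413345336914), 3.27471661567688) 244.11187652008527 pad [312.3 255.4 260.6] 103 base ((353.7342834472656, 242.0164794921875), (94.36515808105469, 155.55621337890625), 70.4869613647461) 122.52380150801707
top knob (382.3291931152344, 230.44851684570312) 13.431974411010742 322.5023176923395 258 arm ((340.33837890625, 242.3429412841797), (37.29225158691406, 30.337797164916992), 0.23188741505146027) 245.27846283018312 pad [310.7 254.9 261.4] 151 base ((349.1252136230469, 241.70997619628906), (92.5207290649414, 159.08546447753906), 71.25222778320312) 111.34221135498319
```

View pics/map.png

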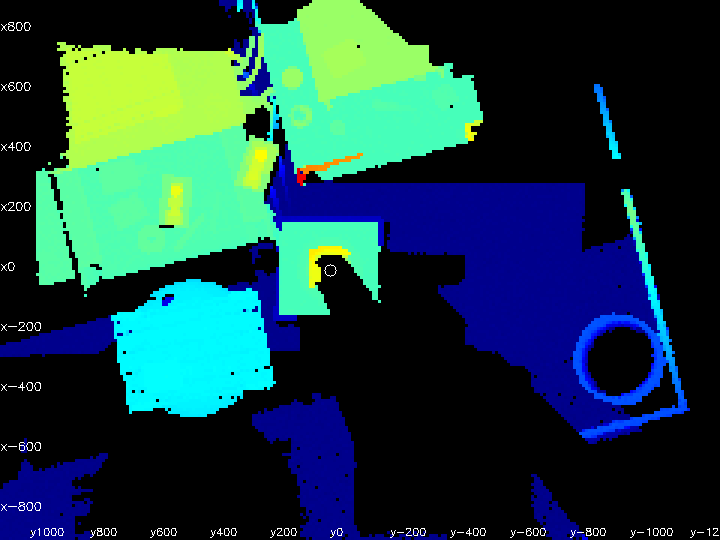

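Call:
{"fn": "play_rows", "kwargs": {
  "series": [
    [-0.03, 0, 0, 0, 0, 0, 1],
    [-0.03, 0, 0, 0, 0, 0, 1]
  ]
}}

```text
time: 0.27
tool_pos: [110.2, -641.3, 230.4]
eef_rot: [-179.9, 0.2, 12.7]
ft_force: [-2.7, -1.1, -0.6]
opening: 1.0
```

```bash
python3 -c "
from station import robot
print(robot.sense())"
```

```text
{'time': 0.2667, 'joint_pos': array([ 94.71082524,  28.75586766, -23.79968215,  88.7264976 ,
        12.6002918 ,  65.24322352,  -9.13350646]), 'dq': array([-0.35362875,  0.13915147, -0.14062877,  0.19565903, -0.43759397,
       -0.17912168, -3.45784251]), 'joint_torque': array([ -7.92338401, -58.65647078, -12.24923819, -27.69049823,
        -1.29238833,  -0.17302458,   0.56545598]), 'tool_pos': array([ 110.22051689, -641.28810058,  230.4441923 ]), 'eef_rot': array([-179.92231846,    0.23727694,   12.66145009]), 'ft_force': array([-2.70210842, -1.0910913 , -0.5747497 ]), 'torque': array([-0.02916212,  0.11337328, -0.00052048]), 'opening': 1.000216645713779}
```

The gauge fits consistently: knob at about (383,231), knob top 322, arm top 245. The arm axis runs along about (-0.95,0.32). The map shows open floor around the start pose and the rack post at (310,80). q1 decreases toward the front, so the arm has to pass the rack folded in. I'll make an informative retract move first and fit the kinematics.

Call:
{"fn": "play_rows", "kwargs": {
  "series": [
    [0, -0.01, -0.03, 0, 0, 0, 1],
    [0, -0.03, -0.07, 0, 0, 0, 1],
    [0, -0.05, -0.1, 0, 0, 0, 1],
    [0, -0.07, -0.14, 0, 0, 0, 1],
    [0, -0.08, -0.18, 0, 0, 0, 1],
    [0, -0.1, -0.22, 0, 0, 0, 1],
    [0, -0.12, -0.26, 0, 0, 0, 1],
    [0, -0.13, -0.3, 0, 0, 0, 1],
    [0, -0.15, -0.33, 0, 0, 0, 1],
    [0, -0.15, -0.33, 0, 0, 0, 1]
  ]
}}

```text
time: 1.1
tool_pos: [83.1, -492.9, 569.7]
eef_rot: [179.3, 0.1, 12.9]
ft_force: [1.2, -0.0, 2.0]
opening: 0.997
```

```bash
cat > kin.py <<'E'
import numpy as np, json
from scipy.spatial.transform import Rotation as R
from scipy.optimize import least_squares
from station import robot
D="data.json"
def log():
    s=robot.sense(); L=json.load(open(D))
    L.append([list(s["joint_pos"]),list(s["tool_pos"]),list(s["eef_rot"])]); json.dump(L,open(D,"w"))
    return s
rz=lambda a:R.from_euler("z",a,degrees=True); ry=lambda a:R.from_euler("y",a,degrees=True)
# p: H,a1,L1,ae,af,L2,aw,L3, off1, off7
def fk(p,q,s,full=False):
    P=[np.array([0,0,0.])]; r=rz(s[0]*q[0]+p[8]); pos=np.array([0,0,p[0]]); P.append(pos)
    pos=pos+r.apply([p[1],0,0]); r=r*ry(q[1]); pos=pos+r.apply([p[3],0,p[2]]); P.append(pos)
    r=r*rz(s[1]*q[2])*ry(q[3]); pos=pos+r.apply([p[4],0,p[5]]); P.append(pos)
    r=r*rz(s[2]*q[4])*ry(q[5]); pos=pos+r.apply([p[6],0,p[7]]); P.append(pos)
    r=r*rz(s[3]*q[6]+p[9])
    return (P,r) if full else (pos,r)
E
echo '[[[92.14285767,28.75097644,-24.45361036,88.8847535,12.65181337,65.21963926,-12.04820507],[145.33846918,-632.90655561,230.33952568],[-179.898,-0.0032,12.941]],[[94.71082524,28.75586766,-23.79968215,88.7264976,12.6002918,65.24322352,-9.13350646],[110.22051689,-641.28810058,230.4441923],[-179.92231846,0.23727694,12.66145009]]]' > data.json
cat > fit.py <<'E'
from kin import *
import itertools,sys
s0=log(); print(np.round(s0["joint_pos"],1),np.round(s0["tool_pos"]),np.round(s0["eef_rot"],1))
L=json.load(open(D)); best=[]
for s in itertools.product((-1,1),repeat=4):
  for o1 in (0,180):
   for o7 in (0,90,180,-90):
    def f(p):
        e=[]
        for q,t,o in L:
            pos,r=fk(p,q,s); e+=list((pos-t)); e+=list((r.inv()*R.from_euler("xyz",o,degrees=True)).as_rotvec()*500)
        return np.r_[e,0.01*(p[[1,3,4,6]]),.003*(p[[0,2,5,7]]-[300,350,350,200])]
    z=least_squares(f,[300,0,350,0,0,350,0,200,o1,o7],max_nfev=40)
    best.append((z.cost,s,z.x))
best.sort(key=lambda b:b[0])
for b in best[:4]: print(round(b[0],1),b[1],np.round(b[2],1))
json.dump([best[0][1],list(best[0][2])],open("model.json","w"))
E
python3 fit.py
```

```text
[100.9   4.5 -25.9  76.3   2.2  98.9  -1.6] [  83. -493.  570.] [1.793e+02 1.000e-01 1.290e+01]
0.4 (-1, -1, -1, -1) [305.9   5.2 446.9  25.  -40.6 462.3  12.4 296.9  -1.5  88.5]
0.4 (-1, -1, -1, -1) [ 305.9    5.2  446.9   25.   -40.6  462.3   12.4  296.9   -1.5 -271.5]
0.4 (-1, -1, -1, -1) [305.9   5.2 446.9  25.  -40.6 462.3  12.4 296.9  -1.5  88.5]
0.4 (-1, -1, -1, -1) [305.9   5.2 446.9  25.  -40.6 462.3  12.4 296.9  -1.5  88.5]
```

The fit is excellent: an SRS-like arm, with residuals well under 1 mm. Next I'll check the arm-top height and plan the fold-up swing with post clearance.

```bash
cat > plan.py <<'E'
from kin import *
s,p=json.load(open("model.json"))
def seg(a,b,post=np.array([310,80]),top=940):
    t=np.linspace(0,1,60)[:,None]; x=a+(b-a)*t; d=np.hypot(*(x[:,:2]-post).T); d=np.where(x[:,2]<top,d,np.hypot(d,x[:,2]-top)); return d.min()
def clr(q):
    P,_=fk(p,q,s,True); return [round(seg(P[i],P[i+1])) for i in (1,2,3)]
lo=np.array([-164.97,-17.58,-87.97,11.32,-80.73,10.89,-147.41])+2; hi=np.array([164.97,116.51,89.64,138.91,260.73,115.49,147.41])-2
def ik(pos,rot,q0,q3=None,w=0.0):
    def f(q):
        P,r=fk(p,q,s); e=np.r_[P-pos,(r.inv()*rot).as_rotvec()*400, w*(q-q0)]
        return e if q3 is None else np.r_[e,3*(q[2]-q3)]
    z=least_squares(f,np.clip(q0,lo,hi),bounds=(lo,hi)); return z.x,np.abs(z.fun[:6]).max()
E
python3 - <<'E'
from plan import *
from h import pts
np.set_printoptions(precision=1,suppress=True)
for n in("scene","top"):
    w=pts(n,np.load(n+"0.npy")).reshape(-1,3); w=w[~np.isnan(w[:,0])]
    gx=np.array([-.946,.324]); gy=np.array([-.324,-.946]); d=w[:,:2]-[383,231]
    a=d@gx; b=d@gy
    for nm,m in dict(arm=(a>14)&(a<25)&(abs(b)<10)&(w[:,2]>200),armend=(a>95)&(a<108)&(abs(b)<12)&(w[:,2]>200),pad=(a>66)&(a<80)&(abs(b)<8)&(w[:,2]>220),hous=(a<38)&(abs(b)>20)&(abs(b)<38)&(w[:,2]>150)&(w[:,2]<200),base=(a>60)&(a<100)&(abs(b)>25)&(abs(b)<40)&(w[:,2]>60)&(w[:,2]<140)).items(): print(n,nm,m.sum(),np.percentile(w[m,2],[10,50,90]) if m.sum() else 0)
    m=(w[:,2]>222)&(w[:,2]<236)&(a>-30)&(a<125)&(abs(b)<30); print("arm rect",cv2.minAreaRect(w[m][:,:2].astype(np.float32)) if 0 else (b[m].min(),b[m].max(),a[m].min(),a[m].max()))
q0=np.array([-35,10,-25,110,0,65,-40.])
for tag,pos in (("knob",[383,231,323]),("knoblow",[383,231,279]),("pad",[308,257,245])):
  for tilt in (0,15):
    # tilt: tip wrist toward +y-left (gauge y-): rotate about gauge x
    rot=R.from_rotvec(np.radians(-tilt)*np.array([-.946,.324,0])*-1)*R.from_euler("xyz",[180,0,161],degrees=True)
    for q3 in (-50,-25,0,25,50):
        q,e=ik(np.array(pos),rot,q0,q3); print(tag,tilt,q3,q,round(e,1),clr(q),fk(p,q,s,True)[0][2],fk(p,q,s,True)[0][3])
E
```

```text
scene arm 58 [225.3 226.8 228.7]
scene armend 44 [225.1 226.6 228.9]
scene pad 114 [226.3 257.4 261.8]
scene hous 539 [155.3 168.3 170.8]
scene base 164 [ 68.  108.3 110.5]
arm rect (np.float64(-16.656071095385066), np.float64(15.75754471117737), np.float64(-20.950840601442383), np.float64(106.18101126079804))
top arm 84 [226.1 227.7 229.5]
top armend 112 [225.7 227.9 230.4]
top pad 91 [257.5 260.5 263.3]
top hous 680 [167.7 169.8 171.8]
top base 346 [107.9 110.  112.2]
arm rect (np.float64(-15.424590240603829), np.float64(16.626739345930233), np.float64(-19.204092381349145), np.float64(107.12068435739523))
knob 0 -50 [ 14.9  -0.9 -50.  112.3  -0.8  68.3  36.2] 0.0 [301, 86, 168] [ 22.   -6.5 753.2] [393.4 237.8 619.9]
knob 0 -25 [ -8.7  -1.7 -25.  113.3  -0.8  68.3  37.6] 0.0 [304, 89, 168] [ 16.6   2.1 753.4] [393.5 237.6 619.9]
knob 0 0 [-32.6  -1.9   0.  113.6  -0.   68.3  38.4] 0.0 [306, 92, 168] [ 13.1   7.9 753.4] [393.6 237.4 619.9]
knob 0 25 [-56.5  -1.7  25.  113.3   0.8  68.3  39.2] 0.0 [308, 94, 168] [  9.6  13.7 753.4] [393.7 237.3 619.9]
knob 0 50 [-80.1  -0.9  50.  112
[... 2264 characters left out ...]
7.5 265.  541.9]
pad 0 50 [-89.7  -3.7  50.  124.6   3.4  57.9  29.4] 0.0 [320, 137, 177] [  0.    0.9 753.5] [317.5 265.  541.9]
pad 15 -50 [ -3.1   9.4 -50.  116.6  12.7  72.1  11.9] 0.0 [221, 125, 177] [102.9   2.8 742.7] [339.4 339.8 528.7]
pad 15 -25 [-24.3   6.2 -25.  117.6   8.9  70.9  17.6] 0.0 [243, 147, 177] [ 72.   30.2 747.6] [340.4 339.1 528.8]
pad 15 0 [-46.3   5.4  -0.  117.9   7.   70.4  21.6] 0.0 [261, 162, 177] [ 51.   50.6 748.6] [341.1 338.5 528.8]
pad 15 25 [-68.3   6.2  25.  117.6   5.   70.   25.6] 0.0 [279, 175, 177] [ 30.7  71.8 747.6] [341.7 337.9 528.9]
pad 15 50 [-89.5   9.4  50.  116.6   1.1  69.9  31.4] 0.0 [307, 193, 177] [  3.6 102.9 742.7] [342.6 337.  529.1]
```

```bash
cat > rows.py <<'E'
from plan import *
def rows(qs,jaw,cur=None):
    st=robot.sense(); c=np.array(st["tool_pos"]) if cur is None else cur[0]; rc=R.from_euler("xyz",st["eef_rot"],degrees=True) if cur is None else cur[1]
    out=[]
    for q in qs:
        P,r=fk(p,q,s); d=rc.inv().apply(P-c)/1000; v=(rc.inv()*r).as_rotvec(); out.append([round(float(x),3) for x in (*d,*v)]+[jaw])
    return out,(P,r)
def rackd(q):
    P,_=fk(p,q,s,True); m=9999
    A=np.array([310,80]);B=np.array([460,-490]); u=(B-A)
    for i in (1,2,3):
        for t in np.linspace(0,1,30):
            x=P[i]+(P[i+1]-P[i])*t; k=np.clip((x[:2]-A)@u/(u@u),0,1); h=np.hypot(*(x[:2]-A-k*u)); m=min(m,np.hypot(h,max(0,x[2]-940)))
    return m
def path(qa,qb,n): return [qa+(qb-qa)*(i+1)/n for i in range(n)]
E
python3 - <<'E'
from rows import *
np.set_printoptions(precision=1,suppress=True)
q0=np.array(robot.sense()["joint_pos"])
W1=np.array([85,-12,-25,35,2,90,0.])
W2=np.array([-15,-12,-25,35,4,90,10.])
rot=R.from_rotvec(np.radians(12)*np.array([-.946,.324,0]))*R.from_euler("xyz",[180,0,161],degrees=True)
W3,e=ik(np.array([383,231,380.]),rot,np.array([-15,5,-25,105,10,80,26.]),-25); print("W3",W3,e,clr(W3))
for a,b in((q0,W1),(W1,W2),(W2,W3)): print([(round(rackd(q)),np.round(fk(p,q,s)[0]).tolist()) for q in path(a,b,6)])
print(rows(path(q0,W1,12),1)[0])
E
```

```text
W3 [-14.8   3.4 -25.  102.2   7.9  84.9  29.7] 4.035882739117369e-12 [264, 106, 168]
[(320, [113.0, -499.0, 647.0]), (303, [142.0, -490.0, 729.0]), (276, [168.0, -465.0, 814.0]), (246, [188.0, -424.0, 898.0]), (222, [202.0, -368.0, 979.0]), (227, [207.0, -298.0, 1054.0])]
[(155, [282.0, -227.0, 1054.0]), (119, [335.0, -138.0, 1054.0]), (116, [360.0, -38.0, 1055.0]), (122, [355.0, 65.0, 1055.0]), (142, [322.0, 163.0, 1055.0]), (208, [263.0, 247.0, 1055.0])]
[(182, [341.0, 278.0, 956.0]), (172, [398.0, 297.0, 843.0]), (136, [430.0, 301.0, 722.0]), (124, [438.0, 291.0, 600.0]), (114, [422.0, 268.0, 484.0]), (106, [383.0, 231.0, 380.0])]
[[0.013, 0.008, -0.038, -0.095, -0.009, -0.022, 1], [0.028, 0.013, -0.078, -0.19, -0.015, -0.046, 1], [0.042, 0.014, -0.118, -0.285, -0.02, -0.069, 1], [0.057, 0.012, -0.16, -0.381, -0.022, -0.093, 1], [0.073, 0.005, -0.202, -0.476, -0.023, -0.117, 1], [0.088, -0.006, -0.244, -0.572, -0.021, -0.142, 1], [0.103, -0.021, -0.287, -0.668, -0.018, -0.166, 1], [0.117, -0.04, -0.329, -0.764, -0.012, -0.191, 1], [0.131, -0.063, -0.37, -0.86, -0.004, -0.215, 1], [0.143, -0.091, -0.411, -0.956, 0.005, -0.239, 1], [0.154, -0.122, -0.449, -1.052, 0.017, -0.262, 1], [0.163, -0.157, -0.487, -1.149, 0.032, -0.285, 1]]
```

```bash
cat > wp.py <<'E'
from rows import *
np.set_printoptions(precision=1,suppress=True)
W1=np.array([85,-14,-25,26,2,108,0.])
W2=np.array([-5,-14,-25,26,4,108,10.])
W2b=np.array([-14,-14,-25,72,5,110,20.])
rot=R.from_rotvec(np.radians(12)*np.array([-.946,.324,0]))*R.from_euler("xyz",[180,0,161],degrees=True)
W3,e=ik(np.array([383,231,380.]),rot,np.array([-15,5,-25,105,10,80,26.]),-25)
def camd(q):
    P,_=fk(p,q,s,True); C=np.array([282,244.6,1049]); return min(np.linalg.norm(P[i]+(P[i+1]-P[i])*t-C) for i in (1,2,3) for t in np.linspace(0,1,40))
E
python3 - <<'E'
from wp import *
q0=np.array(robot.sense()["joint_pos"])
for a,b in((q0,W1),(W1,W2),(W2,W2b),(W2b,W3)): print([(round(rackd(q)),round(camd(q)),np.round(fk(p,q,s)[0]).tolist()) for q in path(a,b,5)])
print(rows(path(q0,W1,12),-1)[0])
E
```

```text
[(320, 500, [115.0, -481.0, 678.0]), (291, 471, [142.0, -441.0, 784.0]), (261, 421, [161.0, -377.0, 884.0]), (234, 358, [167.0, -291.0, 970.0]), (236, 305, [160.0, -189.0, 1040.0])]
[(182, 311, [209.0, -132.0, 1040.0]), (145, 288, [239.0, -63.0, 1040.0]), (128, 234, [246.0, 12.0, 1040.0]), (128, 167, [230.0, 86.0, 1041.0]), (170, 129, [193.0, 151.0, 1041.0])]
[(131, 111, [228.0, 172.0, 986.0]), (123, 119, [253.0, 190.0, 925.0]), (129, 117, [270.0, 203.0, 861.0]), (135, 103, [276.0, 211.0, 794.0]), (138, 83, [274.0, 213.0, 726.0])]
[(146, 94, [317.0, 225.0, 665.0]), (142, 165, [350.0, 233.0, 597.0]), (128, 241, [372.0, 237.0, 526.0]), (116, 304, [383.0, 236.0, 453.0]), (106, 353, [383.0, 231.0, 380.0])]
[[0.013, 0.002, -0.045, -0.084, -0.01, -0.022, -1], [0.028, -0.001, -0.09, -0.169, -0.018, -0.045, -1], [0.042, -0.009, -0.135, -0.254, -0.024, -0.068, -1], [0.057, -0.021, -0.18, -0.339, -0.028, -0.091, -1], [0.071, -0.038, -0.224, -0.424, -0.03, -0.115, -1], [0.085, -0.06, -0.267, -0.51, -0.031, -0.139, -1], [0.098, -0.086, -0.307, -0.595, -0.03, -0.164, -1], [0.11, -0.116, -0.346, -0.681, -0.026, -0.188, -1], [0.121, -0.151, -0.382, -0.767, -0.021, -0.213, -1], [0.13, -0.188, -0.416, -0.853, -0.014, -0.237, -1], [0.137, -0.229, -0.446, -0.939, -0.005, -0.261, -1], [0.141, -0.273, -0.474, -1.025, 0.006, -0.285, -1]]
```

Call:
{"fn": "play_rows", "kwargs": {
  "series": [
    [0.013, 0.002, -0.045, -0.084, -0.01, -0.022, -1],
    [0.028, -0.001, -0.09, -0.169, -0.018, -0.045, -1],
    [0.042, -0.009, -0.135, -0.254, -0.024, -0.068, -1],
    [0.057, -0.021, -0.18, -0.339, -0.028, -0.091, -1],
    [0.071, -0.038, -0.224, -0.424, -0.03, -0.115, -1],
    [0.085, -0.06, -0.267, -0.51, -0.031, -0.139, -1],
    [0.098, -0.086, -0.307, -0.595, -0.03, -0.164, -1],
    [0.11, -0.116, -0.346, -0.681, -0.026, -0.188, -1],
    [0.121, -0.151, -0.382, -0.767, -0.021, -0.213, -1],
    [0.13, -0.188, -0.416, -0.853, -0.014, -0.237, -1],
    [0.137, -0.229, -0.446, -0.939, -0.005, -0.261, -1],
    [0.141, -0.273, -0.474, -1.025, 0.006, -0.285, -1]
  ]
}}

```text
time: 2.1
tool_pos: [167.2, -397.1, 878.6]
eef_rot: [138.8, 6.1, 23.1]
ft_force: [-0.1, 0.5, -0.3]
opening: 0.001
```

```bash
python3 fit.py | head -2; python3 - <<'E'
from wp import *
q0=np.array(robot.sense()["joint_pos"])
pp=path(q0,W2,18)
for i in range(0,18,4): print(round(rackd(pp[i])),round(camd(pp[i])),np.round(fk(p,pp[i],s)[0]).tolist())
print(rows(pp[:12],-1)[0])
E
```

```text
[ 56.9 -17.3  -2.6  64.8  12.2  92.7  -5.6] [ 167. -397.  879.] [138.8   6.1  23.1]
97.4 (-1, -1, -1, -1) [393.5 -18.1 414.3  43.6 -75.2 450.1  -6.4 382.8  -1.7  88.4]
214 371 [207.0, -372.0, 893.0]
87 337 [308.0, -254.0, 946.0]
53 299 [351.0, -111.0, 992.0]
92 211 [334.0, 29.0, 1031.0]
145 105 [265.0, 142.0, 1063.0]
[[0.045, 0.007, -0.02, -0.025, 0.038, -0.078, -1], [0.081, 0.01, -0.041, -0.054, 0.098, -0.15, -1], [0.115, 0.009, -0.064, -0.083, 0.158, -0.222, -1], [0.147, 0.006, -0.089, -0.112, 0.219, -0.293, -1], [0.177, -0.001, -0.116, -0.142, 0.281, -0.363, -1], [0.204, -0.01, -0.144, -0.172, 0.344, -0.433, -1], [0.229, -0.021, -0.173, -0.202, 0.409, -0.502, -1], [0.25, -0.035, -0.203, -0.233, 0.474, -0.57, -1], [0.267, -0.05, -0.233, -0.264, 0.54, -0.637, -1], [0.281, -0.067, -0.264, -0.295, 0.607, -0.704, -1], [0.292, -0.085, -0.294, -0.326, 0.676, -0.769, -1], [0.299, -0.104, -0.325, -0.358, 0.745, -0.834, -1]]
```

Call:
{"fn": "play_rows", "kwargs": {
  "series": [
    [0, 0, 0, 0, 0, 0, -1],
    [0, 0, 0, 0, 0, 0, -1]
  ]
}}

```text
time: 2.27
tool_pos: [170.5, -396.7, 876.5]
eef_rot: [139.1, 6.1, 23.5]
ft_force: [0.4, -0.4, -1.2]
opening: 0.001
```

```bash
python3 - <<'E'
import json
L=json.load(open("data.json")); json.dump(L[:3],open("data.json","w"))
E
python3 fit.py | head -2; python3 -c "
import json;from kin import *
s,p=json.load(open('model.json'))
for q,t,o in json.load(open(D)):
    P,r=fk(p,q,s);print(np.round(P-t,1),np.round(r.as_euler('xyz',degrees=True)-o,1))
print(np.round(robot.sense()['dq'],1))"
```

```text
[ 57.  -17.2  -2.8  64.9  11.9  92.7  -5.3] [ 171. -397.  877.] [139.1   6.1  23.5]
96.4 (-1, -1, -1, -1) [ 393.8  -18.3  412.7   44.   -76.1  449.9   -6.7  382.3   -1.7 -271.6]
[ 0.7 -1.1 -0.2] [-0.  -0.  -0.1]
[ 0.6 -0.9 -0.2] [ 0.  -0.  -0.1]
[-1.2  4.3 -0.1] [ 0.   0.  -0.1]
[7.4 2.  0.4] [ 0.1  1.1 -0.5]
[ 7.   0.4 -1.6  0.3 -0.7  0.3  0.5]
```

```bash
cat > kin.py <<'E'
import numpy as np, json
from scipy.spatial.transform import Rotation as R
from scipy.optimize import least_squares
from station import robot
D="data.json"
def log():
    s=robot.sense(); L=json.load(open(D))
    L.append([list(s["joint_pos"]),list(s["tool_pos"]),list(s["eef_rot"])]); json.dump(L,open(D,"w"))
    return s
rz=lambda a:R.from_euler("z",a,degrees=True); ry=lambda a:R.from_euler("y",a,degrees=True)
# p: H,a1,L1,ae,af,L2,aw,L3, off1, off7, off2..off6 (10-14), y offsets (15-17)
def fk(p,q,s,full=False):
    P=[np.array([0,0,0.])]; r=rz(s[0]*q[0]+p[8]); pos=np.array([0,0,p[0]]); P.append(pos)
    pos=pos+r.apply([p[1],0,0]); r=r*ry(q[1]+p[10]); pos=pos+r.apply([p[3],p[15],p[2]]); P.append(pos)
    r=r*rz(s[1]*q[2]+p[11])*ry(q[3]+p[12]); pos=pos+r.apply([p[4],p[16],p[5]]); P.append(pos)
    r=r*rz(s[2]*q[4]+p[13])*ry(q[5]+p[14]); pos=pos+r.apply([p[6],p[17],p[7]]); P.append(pos)
    r=r*rz(s[3]*q[6]+p[9])
    return (P,r) if full else (pos,r)
E
cat > fit.py <<'E'
from kin import *
s0=log(); print(np.round(s0["joint_pos"],1),np.round(s0["tool_pos"]),np.round(s0["eef_rot"],1))
L=json.load(open(D)); s=(-1,)*4
x0=np.array([306,5,447,25,-40,462,12,297,0,90]+[0]*8,float)
w=np.r_[.003,.02,.003,.005,.005,.003,.01,.003,.1,.1,[.1]*5,[.02]*3]
def f(p):
    e=[]
    for q,t,o in L:
        pos,r=fk(p,q,s); e+=list(pos-t); e+=list((r.inv()*R.from_euler("xyz",o,degrees=True)).as_rotvec()*500)
    return np.r_[e,w*(p-x0*np.r_[1,0,1,0,0,1,0,1,[1]*10])]
z=least_squares(f,x0); n=6*len(L)
print(round(z.cost,2),"last err",np.round(z.fun[n-6:n],1),"max",np.abs(z.fun[:n]).max().round(1)); print(np.round(z.x,1))
json.dump([s,list(z.x)],open("model.json","w"))
E
python3 - <<'E'
import json
L=json.load(open("data.json")); json.dump(L[:3],open("data.json","w"))
E
python3 fit.py
python3 - <<'E'
from wp import *
q0=np.array(robot.sense()["joint_pos"])
print([np.round(x) for x in fk(p,q0,s,True)[0]])
E
```

```text
[ 57.  -17.2  -2.8  64.9  11.9  92.7  -5.3] [ 171. -397.  877.] [139.1   6.1  23.5]
0.09 last err [0. 0. 0. 0. 0. 0.] max 0.0
[350.6   1.  504.   -0.6  -0.7 472.3   3.8 362.6  -0.   90.   -0.   -0.
   0.    0.   -0.   -9.6  -8.8  -7.8]
[array([0., 0., 0.]), array([  0.,   0., 351.]), array([-89., 120., 832.]), array([ 111., -166., 1150.]), array([ 171., -397.,  877.])]
```

```bash
cat > wp.py <<'E'
from rows import *
np.set_printoptions(precision=1,suppress=True)
A=np.array([45,-13.5,0,23,3,108,0.])
S=np.array([-65,-13.5,0,23,0,108,10.])
B=np.array([-62,-8,0,95,0,92,25.])
rot=R.from_rotvec(np.radians(12)*np.array([-.946,.324,0]))*R.from_euler("xyz",[180,0,161],degrees=True)
def camd(q):
    P,_=fk(p,q,s,True); C=np.array([282,244.6,1049]); return min(np.linalg.norm(P[i]+(P[i+1]-P[i])*t-C) for i in (1,2,3) for t in np.linspace(0,1,40))
def show(pp):
    for q in pp: print(round(rackd(q)),round(camd(q)),np.round(fk(p,q,s)[0]).tolist(),np.round(fk(p,q,s,True)[0][3]).tolist())
E
python3 - <<'E'
from wp import *
q0=np.array(robot.sense()["joint_pos"])
show(path(q0,A,4)); print(); show(path(A,S,8)); print(); show(path(S,B,5))
C,e=ik(np.array([383,231,390.]),rot,np.array([-38,0,0,105,5,80,26.]),0); print(C,e); show(path(B,C,4))
print(rows(path(q0,A,11),-1)[0])
E
```

```text
236 382 [183.0, -365.0, 953.0] [85.0, -124.0, 1206.0]
237 383 [187.0, -325.0, 1023.0] [50.0, -78.0, 1251.0]
260 390 [181.0, -278.0, 1084.0] [8.0, -31.0, 1285.0]
293 401 [166.0, -228.0, 1136.0] [-41.0, 15.0, 1306.0]

251 418 [217.0, -181.0, 1136.0] [-44.0, 5.0, 1306.0]
222 374 [254.0, -122.0, 1136.0] [-44.0, -6.0, 1306.0]
207 313 [276.0, -56.0, 1136.0] [-41.0, -16.0, 1306.0]
201 246 [281.0, 14.0, 1136.0] [-36.0, -25.0, 1306.0]
200 184 [269.0, 82.0, 1136.0] [-29.0, -33.0, 1306.0]
218 138 [241.0, 146.0, 1136.0] [-21.0, -39.0, 1306.0]
256 129 [197.0, 200.0, 1136.0] [-11.0, -43.0, 1306.0]
305 165 [142.0, 242.0, 1136.0] [-0.0, -44.0, 1306.0]

283 123 [182.0, 320.0, 1036.0] [56.0, 74.0, 1271.0]
272 123 [212.0, 372.0, 916.0] [108.0, 178.0, 1204.0]
243 122 [229.0, 395.0, 783.0] [153.0, 261.0, 1111.0]
223 131 [229.0, 386.0, 645.0] [186.0, 318.0, 999.0]
221 212 [213.0, 345.0, 512.0] [205.0, 346.0, 875.0]
[-39.5   5.7   0.   97.7   6.3  86.9  30.6] 1.7053025658242404e-13
199 219 [261.0, 327.0, 483.0] [255.0, 350.0, 844.0]
175 232 [306.0, 302.0, 452.0] [306.0, 345.0, 812.0]
149 249 [347.0, 270.0, 421.0] [356.0, 332.0, 778.0]
121 267 [383.0, 231.0, 390.0] [405.0, 311.0, 743.0]
[[0.006, 0.014, -0.027, -0.035, 0.029, -0.007, -1], [0.012, 0.025, -0.055, -0.07, 0.058, -0.016, -1], [0.017, 0.036, -0.082, -0.105, 0.087, -0.025, -1], [0.022, 0.044, -0.11, -0.14, 0.116, -0.034, -1], [0.026, 0.05, -0.139, -0.175, 0.145, -0.045, -1], [0.029, 0.055, -0.167, -0.211, 0.174, -0.057, -1], [0.032, 0.059, -0.194, -0.247, 0.203, -0.069, -1], [0.034, 0.06, -0.222, -0.283, 0.232, -0.082, -1], [0.035, 0.06, -0.249, -0.319, 0.26, -0.096, -1], [0.036, 0.058, -0.276, -0.356, 0.288, -0.11, -1], [0.035, 0.055, -0.302, -0.392, 0.315, -0.125, -1]]
```

Call:
{"fn": "play_rows", "kwargs": {
  "series": [
    [0.006, 0.014, -0.027, -0.035, 0.029, -0.007, -1],
    [0.012, 0.025, -0.055, -0.07, 0.058, -0.016, -1],
    [0.017, 0.036, -0.082, -0.105, 0.087, -0.025, -1],
    [0.022, 0.044, -0.11, -0.14, 0.116, -0.034, -1],
    [0.026, 0.05, -0.139, -0.175, 0.145, -0.045, -1],
    [0.029, 0.055, -0.167, -0.211, 0.174, -0.057, -1],
    [0.032, 0.059, -0.194, -0.247, 0.203, -0.069, -1],
    [0.034, 0.06, -0.222, -0.283, 0.232, -0.082, -1],
    [0.035, 0.06, -0.249, -0.319, 0.26, -0.096, -1],
    [0.036, 0.058, -0.276, -0.356, 0.288, -0.11, -1],
    [0.035, 0.055, -0.302, -0.392, 0.315, -0.125, -1],
    [0.035, 0.055, -0.302, -0.392, 0.315, -0.125, -1]
  ]
}}

```text
time: 3.27
tool_pos: [160.1, -225.4, 1140.0]
eef_rot: [116.8, 0.6, 41.4]
ft_force: [-1.0, 1.3, -0.0]
opening: 0.001
```

```bash
python3 fit.py; sed -i 's/^S=.*/S=np.array([-75,-13.5,0,23,0,108,10.])/;s/^B=.*/B=np.array([-66,-8,0,95,0,92,25.])/' wp.py; python3 - <<'E'
from wp import *
q0=np.array(robot.sense()["joint_pos"])
pp=path(q0,S,22);show(pp[::3])
print(rows(pp[:12],-1)[0])
E
```

```text
[ 49.1 -13.8   0.2  23.1  -0.4 107.6   0.8] [ 160. -225. 1140.] [116.8   0.6  41.4]
0.1 last err [-0. -0. -0.  0. -0.  0.] max 0.0
[ 3.470e+02  1.200e+00  5.052e+02 -1.300e+00  2.000e-01  4.730e+02
  2.000e+00  3.595e+02 -0.000e+00  9.000e+01 -0.000e+00  0.000e+00
  0.000e+00  0.000e+00 -0.000e+00 -1.470e+01 -7.900e+00 -4.300e+00]
281 409 [182.0, -209.0, 1140.0] [-48.0, 14.0, 1304.0]
238 397 [235.0, -147.0, 1139.0] [-50.0, -1.0, 1304.0]
214 330 [268.0, -72.0, 1139.0] [-46.0, -16.0, 1304.0]
204 252 [278.0, 9.0, 1138.0] [-39.0, -28.0, 1304.0]
204 180 [263.0, 89.0, 1138.0] [-29.0, -38.0, 1304.0]
230 133 [226.0, 162.0, 1138.0] [-16.0, -44.0, 1304.0]
280 145 [170.0, 222.0, 1137.0] [-2.0, -46.0, 1304.0]
320 205 [98.0, 262.0, 1137.0] [12.0, -44.0, 1304.0]
[[0.027, 0.001, 0.001, -0.001, 0.088, -0.052, -1], [0.054, 0.001, 0.0, -0.002, 0.175, -0.104, -1], [0.081, -0.001, -0.003, -0.005, 0.263, -0.155, -1], [0.108, -0.004, -0.009, -0.007, 0.351, -0.207, -1], [0.134, -0.008, -0.017, -0.011, 0.438, -0.259, -1], [0.158, -0.013, -0.027, -0.015, 0.526, -0.31, -1], [0.182, -0.019, -0.039, -0.02, 0.614, -0.362, -1], [0.204, -0.026, -0.054, -0.025, 0.702, -0.413, -1], [0.224, -0.034, -0.07, -0.031, 0.79, -0.464, -1], [0.243, -0.043, -0.088, -0.038, 0.878, -0.515, -1], [0.259, -0.053, -0.107, -0.046, 0.966, -0.566, -1], [0.274, -0.063, -0.128, -0.054, 1.054, -0.616, -1]]
```

Call:
{"fn": "play_rows", "kwargs": {
  "series": [
    [0.027, 0.001, 0.001, -0.001, 0.088, -0.052, -1],
    [0.054, 0.001, 0.0, -0.002, 0.175, -0.104, -1],
    [0.081, -0.001, -0.003, -0.005, 0.263, -0.155, -1],
    [0.108, -0.004, -0.009, -0.007, 0.351, -0.207, -1],
    [0.134, -0.008, -0.017, -0.011, 0.438, -0.259, -1],
    [0.158, -0.013, -0.027, -0.015, 0.526, -0.31, -1],
    [0.182, -0.019, -0.039, -0.02, 0.614, -0.362, -1],
    [0.204, -0.026, -0.054, -0.025, 0.702, -0.413, -1],
    [0.224, -0.034, -0.07, -0.031, 0.79, -0.464, -1],
    [0.243, -0.043, -0.088, -0.038, 0.878, -0.515, -1],
    [0.259, -0.053, -0.107, -0.046, 0.966, -0.566, -1],
    [0.274, -0.063, -0.128, -0.054, 1.054, -0.616, -1]
  ]
}}

```text
time: 4.27
tool_pos: [275.4, 59.2, 1135.6]
eef_rot: [117.6, 4.5, 111.5]
ft_force: [0.2, 0.1, 0.0]
opening: -0.001
```

```bash
python3 fit.py|head -2; python3 - <<'E'
from wp import *
q0=np.array(robot.sense()["joint_pos"])
pp=path(q0,S,11);show(pp[::3])
print(rows(pp,-1)[0])
E
```

```text
[ 10.4 -12.3   6.8  23.7 -32.8 108.8  13.5] [ 275.   59. 1136.] [117.6   4.5 111.5]
0.11 last err [ 0.  0. -0.  0. -0.  0.] max 0.0
199 182 [269.0, 84.0, 1134.0] [-21.0, -46.0, 1302.0]
219 132 [235.0, 154.0, 1132.0] [-9.0, -47.0, 1302.0]
265 133 [185.0, 211.0, 1133.0] [1.0, -47.0, 1302.0]
320 183 [121.0, 252.0, 1135.0] [11.0, -46.0, 1302.0]
[[0.026, 0.002, 0.002, -0.003, 0.079, -0.049, -1], [0.052, 0.004, 0.002, -0.008, 0.157, -0.098, -1], [0.078, 0.004, 0.0, -0.014, 0.235, -0.147, -1], [0.103, 0.003, -0.004, -0.021, 0.313, -0.196, -1], [0.128, 0.002, -0.011, -0.03, 0.391, -0.245, -1], [0.152, -0.0, -0.02, -0.041, 0.469, -0.294, -1], [0.175, -0.003, -0.03, -0.053, 0.547, -0.343, -1], [0.196, -0.007, -0.043, -0.066, 0.625, -0.391, -1], [0.217, -0.012, -0.057, -0.081, 0.703, -0.438, -1], [0.235, -0.017, -0.073, -0.097, 0.781, -0.484, -1], [0.253, -0.023, -0.09, -0.114, 0.86, -0.53, -1]]
```

Call:
{"fn": "play_rows", "kwargs": {
  "series": [
    [0.026, 0.002, 0.002, -0.003, 0.079, -0.049, -1],
    [0.052, 0.004, 0.002, -0.008, 0.157, -0.098, -1],
    [0.078, 0.004, 0.0, -0.014, 0.235, -0.147, -1],
    [0.103, 0.003, -0.004, -0.021, 0.313, -0.196, -1],
    [0.128, 0.002, -0.011, -0.03, 0.391, -0.245, -1],
    [0.152, 0, -0.02, -0.041, 0.469, -0.294, -1],
    [0.175, -0.003, -0.03, -0.053, 0.547, -0.343, -1],
    [0.196, -0.007, -0.043, -0.066, 0.625, -0.391, -1],
    [0.217, -0.012, -0.057, -0.081, 0.703, -0.438, -1],
    [0.235, -0.017, -0.073, -0.097, 0.781, -0.484, -1],
    [0.253, -0.023, -0.09, -0.114, 0.86, -0.53, -1]
  ]
}}

```text
time: 5.18
tool_pos: [98.2, 262.7, 1136.9]
eef_rot: [117.9, 8.9, 169.6]
ft_force: [0.5, -0.5, 0.4]
opening: -0.001
```

```bash
python3 fit.py|head -2; python3 - <<'E'
from wp import *
q0=np.array(robot.sense()["joint_pos"])
pp=path(q0,B,20);show(pp[::3]+[pp[-1]])
print(rows(pp[:12],-1)[0])
E
```

```text
[-17.7 -10.9   6.5  23.  -58.2 112.6  22.5] [  98.  263. 1137.] [117.9   8.9 169.6]
0.11 last err [ 0.  0. -0.  0. -0.  0.] max 0.0
320 178 [122.0, 270.0, 1122.0] [47.0, -35.0, 1296.0]
265 112 [182.0, 300.0, 1058.0] [132.0, 9.0, 1263.0]
220 68 [222.0, 337.0, 972.0] [197.0, 72.0, 1214.0]
196 47 [239.0, 369.0, 869.0] [237.0, 146.0, 1150.0]
169 35 [235.0, 388.0, 758.0] [250.0, 221.0, 1075.0]
183 85 [218.0, 389.0, 647.0] [237.0, 289.0, 992.0]
219 191 [196.0, 370.0, 544.0] [202.0, 341.0, 902.0]
229 224 [190.0, 360.0, 513.0] [187.0, 354.0, 872.0]
[[-0.019, -0.011, 0.019, 0.022, 0.024, 0.044, -1], [-0.036, -0.024, 0.04, 0.049, 0.047, 0.085, -1], [-0.051, -0.038, 0.063, 0.081, 0.068, 0.122, -1], [-0.063, -0.055, 0.088, 0.118, 0.089, 0.155, -1], [-0.072, -0.073, 0.114, 0.16, 0.108, 0.184, -1], [-0.078, -0.093, 0.141, 0.207, 0.127, 0.207, -1], [-0.082, -0.115, 0.168, 0.256, 0.143, 0.225, -1], [-0.082, -0.138, 0.195, 0.31, 0.159, 0.237, -1], [-0.08, -0.163, 0.222, 0.366, 0.173, 0.244, -1], [-0.076, -0.19, 0.247, 0.425, 0.186, 0.245, -1], [-0.07, -0.218, 0.271, 0.486, 0.197, 0.24, -1], [-0.062, -0.247, 0.294, 0.548, 0.207, 0.228, -1]]
```

```bash
python3 - <<'E'
from wp import *
S2=S.copy(); S2[0]=-75
pp=[S+(B-S)*t for t in np.r_[np.linspace(.02,.45,12)]];show(pp[::3]+[pp[-1]])
# track locally with our own ik from present joints, to foresee the branch
q=np.array(robot.sense()["joint_pos"])
for t in pp:
    P,r=fk(p,t,s); q,e=ik(P,r,q,None,.02); 
print(q,e)
print(rows(pp,-1)[0])
E
```

```text
320 199 [101.0, 271.0, 1128.0] [19.0, -33.0, 1300.0]
320 179 [121.0, 320.0, 1071.0] [40.0, 41.0, 1282.0]
315 171 [140.0, 360.0, 1006.0] [62.0, 110.0, 1252.0]
292 164 [158.0, 391.0, 935.0] [85.0, 173.0, 1211.0]
277 160 [168.0, 405.0, 884.0] [101.0, 211.0, 1179.0]
[ -4.9 -13.9 -36.2  54.4 -24.6 103.2  32.2] 0.00017946171055882587
[[-0.0, -0.004, 0.012, 0.022, 0.002, -0.003, -1], [-0.001, -0.012, 0.037, 0.064, 0.004, -0.01, -1], [-0.001, -0.021, 0.061, 0.106, 0.007, -0.017, -1], [-0.002, -0.031, 0.085, 0.148, 0.011, -0.023, -1], [-0.002, -0.043, 0.108, 0.19, 0.015, -0.03, -1], [-0.003, -0.055, 0.131, 0.232, 0.02, -0.036, -1], [-0.003, -0.069, 0.154, 0.274, 0.025, -0.042, -1], [-0.004, -0.084, 0.175, 0.316, 0.031, -0.048, -1], [-0.004, -0.1, 0.196, 0.358, 0.038, -0.053, -1], [-0.004, -0.118, 0.217, 0.399, 0.045, -0.058, -1], [-0.004, -0.136, 0.236, 0.441, 0.052, -0.063, -1], [-0.004, -0.155, 0.254, 0.482, 0.061, -0.067, -1]]
```

Call:
{"fn": "play_rows", "kwargs": {
  "series": [
    [0, -0.004, 0.012, 0.022, 0.002, -0.003, -1],
    [-0.001, -0.012, 0.037, 0.064, 0.004, -0.01, -1],
    [-0.001, -0.021, 0.061, 0.106, 0.007, -0.017, -1],
    [-0.002, -0.031, 0.085, 0.148, 0.011, -0.023, -1],
    [-0.002, -0.043, 0.108, 0.19, 0.015, -0.03, -1],
    [-0.003, -0.055, 0.131, 0.232, 0.02, -0.036, -1],
    [-0.003, -0.069, 0.154, 0.274, 0.025, -0.042, -1],
    [-0.004, -0.084, 0.175, 0.316, 0.031, -0.048, -1],
    [-0.004, -0.1, 0.196, 0.358, 0.038, -0.053, -1],
    [-0.004, -0.118, 0.217, 0.399, 0.045, -0.058, -1],
    [-0.004, -0.136, 0.236, 0.441, 0.052, -0.063, -1],
    [-0.004, -0.155, 0.254, 0.482, 0.061, -0.067, -1]
  ]
}}

```text
time: 6.18
tool_pos: [170.5, 404.2, 883.0]
eef_rot: [146.5, 9.4, 174.6]
ft_force: [-0.6, -0.4, 0.4]
opening: 0.0
```

```bash
python3 fit.py|head -2; python3 - <<'E'
from wp import *
q0=np.array(robot.sense()["joint_pos"])
show([q0])
pp=[S+(B-S)*t for t in np.linspace(.48,1,12)]
print(rows(pp,-1)[0])
E
```

```text
[ -2.7 -14.1 -37.   54.5 -25.5 103.4  32.8] [170. 404. 883.] [146.5   9.4 174.6]
0.11 last err [ 0.  0. -0.  0.  0.  0.] max 0.0
300 158 [170.0, 404.0, 883.0] [103.0, 212.0, 1178.0]
[[0.002, -0.006, 0.018, 0.028, 0.007, -0.008, -1], [0.003, -0.019, 0.048, 0.078, 0.019, -0.014, -1], [0.003, -0.034, 0.076, 0.127, 0.031, -0.02, -1], [0.005, -0.051, 0.105, 0.176, 0.044, -0.025, -1], [0.007, -0.069, 0.132, 0.225, 0.059, -0.031, -1], [0.009, -0.089, 0.158, 0.273, 0.074, -0.036, -1], [0.012, -0.111, 0.182, 0.322, 0.09, -0.041, -1], [0.016, -0.134, 0.206, 0.37, 0.107, -0.045, -1], [0.02, -0.158, 0.228, 0.417, 0.125, -0.05, -1], [0.025, -0.184, 0.248, 0.464, 0.144, -0.054, -1], [0.031, -0.211, 0.267, 0.511, 0.163, -0.057, -1], [0.037, -0.239, 0.284, 0.558, 0.184, -0.061, -1]]
```

My IK predicts the controller's branch well. I'm continuing.

Call:
{"fn": "play_rows", "kwargs": {
  "series": [
    [0.002, -0.006, 0.018, 0.028, 0.007, -0.008, -1],
    [0.003, -0.019, 0.048, 0.078, 0.019, -0.014, -1],
    [0.003, -0.034, 0.076, 0.127, 0.031, -0.02, -1],
    [0.005, -0.051, 0.105, 0.176, 0.044, -0.025, -1],
    [0.007, -0.069, 0.132, 0.225, 0.059, -0.031, -1],
    [0.009, -0.089, 0.158, 0.273, 0.074, -0.036, -1],
    [0.012, -0.111, 0.182, 0.322, 0.09, -0.041, -1],
    [0.016, -0.134, 0.206, 0.37, 0.107, -0.045, -1],
    [0.02, -0.158, 0.228, 0.417, 0.125, -0.05, -1],
    [0.025, -0.184, 0.248, 0.464, 0.144, -0.054, -1],
    [0.031, -0.211, 0.267, 0.511, 0.163, -0.057, -1],
    [0.037, -0.239, 0.284, 0.558, 0.184, -0.061, -1]
  ]
}}

```text
time: 7.18
tool_pos: [189.7, 359.1, 512.6]
eef_rot: [179.1, 0.3, -179.0]
ft_force: [-0.3, 0.4, -0.1]
opening: -0.002
```

```bash
python3 fit.py|head -2; cat > cart.py <<'E'
from wp import *
from scipy.spatial.transform import Slerp
def cart(pos,rot,n,jaw=-1,check=True):
    st=robot.sense(); c=np.array(st["tool_pos"]); rc=R.from_euler("xyz",st["eef_rot"],degrees=True)
    sl=Slerp([0,1],R.concatenate([rc,rot])); q=np.array(st["joint_pos"]); out=[]
    for i in range(n):
        t=(i+1)/n; P=c+(np.array(pos)-c)*t; r=sl(t)
        out.append([round(float(x),3) for x in (*(rc.inv().apply(P-c)/1000),*((rc.inv()*r).as_rotvec()))]+[jaw])
        q,e=ik(P,r,q,None,.02)
    print("end q",q,e,"clr",clr(q),round(rackd(q))); print(out)
E
python3 - <<'E'
from cart import *
for t in (12,-12):
  r=R.from_rotvec(np.radians(t)*np.array([-.946,.324,0]))*R.from_euler("xyz",[180,0,161],degrees=True); print(t,-r.apply([0,0,1]))
cart([383,231,390],rot,12)
E
```

```text
[ -2.6 -11.3 -51.3  93.7  -9.1  92.4  37. ] [190. 359. 513.] [ 179.1    0.3 -179. ]
0.11 last err [ 0.  0. -0.  0. -0. -0.] max 0.0
12 [0.1 0.2 1. ]
-12 [-0.1 -0.2  1. ]
end q [  2.1   8.9 -46.5  96.7  11.7  88.2  24.8] 0.000247827302040514 clr [252, 92, 168] 92
[[-0.016, -0.011, 0.01, 0.019, 0.003, 0.029, -1], [-0.032, -0.022, 0.02, 0.037, 0.007, 0.058, -1], [-0.048, -0.033, 0.03, 0.056, 0.01, 0.087, -1], [-0.063, -0.044, 0.041, 0.075, 0.013, 0.116, -1], [-0.079, -0.056, 0.051, 0.093, 0.016, 0.145, -1], [-0.095, -0.067, 0.061, 0.112, 0.02, 0.174, -1], [-0.111, -0.078, 0.071, 0.131, 0.023, 0.202, -1], [-0.127, -0.089, 0.081, 0.149, 0.026, 0.231, -1], [-0.143, -0.1, 0.091, 0.168, 0.03, 0.26, -1], [-0.159, -0.111, 0.101, 0.187, 0.033, 0.289, -1], [-0.175, -0.122, 0.112, 0.205, 0.036, 0.318, -1], [-0.19, -0.133, 0.122, 0.224, 0.039, 0.347, -1]]
```

```bash
sed -i 's/radians(12)/radians(22)/' wp.py; python3 - <<'E'
from cart import *
cart([383,231,390],rot,12)
cart([383,231,340],rot,12)
E
```

```text
end q [ -4.3  16.7 -47.7  91.9  19.1  98.1  17. ] 0.00030573789694330575 clr [184, 79, 168] 79
[[-0.016, -0.011, 0.01, 0.033, 0.006, 0.029, -1], [-0.032, -0.022, 0.02, 0.066, 0.012, 0.057, -1], [-0.048, -0.033, 0.03, 0.099, 0.017, 0.086, -1], [-0.063, -0.044, 0.041, 0.132, 0.023, 0.115, -1], [-0.079, -0.056, 0.051, 0.165, 0.029, 0.143, -1], [-0.095, -0.067, 0.061, 0.198, 0.035, 0.172, -1], [-0.111, -0.078, 0.071, 0.231, 0.041, 0.201, -1], [-0.127, -0.089, 0.081, 0.264, 0.046, 0.229, -1], [-0.143, -0.1, 0.091, 0.298, 0.052, 0.258, -1], [-0.159, -0.111, 0.101, 0.331, 0.058, 0.287, -1], [-0.175, -0.122, 0.112, 0.364, 0.064, 0.315, -1], [-0.19, -0.133, 0.122, 0.397, 0.069, 0.344, -1]]
end q [ -5.1  18.6 -46.9  96.1  20.2  92.6  15. ] 0.00030396678573908173 clr [168, 71, 168] 71
[[-0.016, -0.011, 0.014, 0.033, 0.006, 0.029, -1], [-0.032, -0.022, 0.029, 0.066, 0.012, 0.057, -1], [-0.048, -0.034, 0.043, 0.099, 0.017, 0.086, -1], [-0.063, -0.045, 0.057, 0.132, 0.023, 0.115, -1], [-0.079, -0.056, 0.072, 0.165, 0.029, 0.143, -1], [-0.095, -0.067, 0.086, 0.198, 0.035, 0.172, -1], [-0.111, -0.078, 0.1, 0.231, 0.041, 0.201, -1], [-0.127, -0.089, 0.114, 0.264, 0.046, 0.229, -1], [-0.143, -0.101, 0.129, 0.298, 0.052, 0.258, -1], [-0.158, -0.112, 0.143, 0.331, 0.058, 0.287, -1], [-0.174, -0.123, 0.157, 0.364, 0.064, 0.315, -1], [-0.19, -0.134, 0.172, 0.397, 0.069, 0.344, -1]]
```

```bash
python3 - <<'E'
from cart import *
st=robot.sense(); q0=np.array(st["joint_pos"]); rc=R.from_euler("xyz",st["eef_rot"],degrees=True); c=np.array(st["tool_pos"])
u=np.array([383,231,0])/447; l=np.array([-u[1],u[0],0])
for yaw in (161,191,131):
 for a in (0,-12,-24):
  for b in (0,12,24):
    # wrist direction = up + tan: want -z_tool = up tilted by a along u (neg=inward), b along l
    v=np.cross([0,0,1],(a*u+b*l)/57.3); r=R.from_rotvec(v)*R.from_euler("xyz",[180,0,yaw],degrees=True)
    q=q0; sl=Slerp([0,1],R.concatenate([rc,r]))
    for t in (.25,.5,.75,1): q,e=ik(c+(np.array([383,231,340])-c)*t,sl(t),q,None,.02)
    q2,e2=ik(np.array([383,231,278]),r,q,None,.02)
    print(yaw,a,b,q,round(e,2),clr(q),clr(q2),round(e2,2))
E
```

```text
161 0 0 [  6.6   1.6 -41.5 107.7   1.1  71.1  35.7] 0.0 [313, 85, 168] [282, 78, 168] 0.0
161 0 12 [  2.6   3.4 -48.  107.6  14.8  73.7  21.1] 0.0 [297, 129, 168] [262, 118, 168] 0.0
161 0 24 [ -4.    8.  -52.4 107.4  28.3  80.2   6.2] 0.0 [255, 152, 168] [215, 135, 168] 0.0
161 -12 0 [  7.3  -8.9 -37.4 116.5  -6.5  58.7  43.5] 0.0 [320, 97, 113] [320, 94, 113] 0.0
161 -12 12 [  7.5  -8.4 -47.9 116.2   8.8  59.7  26.5] 0.0 [320, 159, 164] [320, 153, 164] 0.0
161 -12 24 [  5.4  -3.3 -58.3 115.8  26.3  66.    7.2] 0.0 [320, 202, 168] [296, 183, 168] 0.0
161 -24 0 [-25.  -15.6  -9.  126.1  -1.7  45.5  37.8] 1.6 [320, 92, 92] [320, 92, 92] 0.0
161 -24 12 [-22.3 -14.8 -22.2 125.8  15.5  48.   17.8] 0.0 [320, 163, 145] [320, 163, 145] 0.0
161 -24 24 [ -3.2 -13.1 -48.7 124.7  26.8  52.6   4.2] 0.0 [320, 227, 164] [320, 221, 164] 0.0
191 0 0 [  4.6   1.5 -39.4 107.7   1.   71.1  65.8] 0.0 [313, 85, 168] [283, 79, 168] 0.0
191 0 12 [  1.1   3.3 -46.4 107.6  14.6  73.7  51.2] 0.0 [297, 129, 168] [263, 119, 168] 0.0
191 0 24 [ -4.8   7.9 -51.6 107.5  28.2  80.1  36.4] 0.0 [256, 153, 168] [216, 
[... 714 characters left out ...]
9.2] 0.0 [296, 128, 168] [261, 117, 168] 0.0
131 0 24 [ -2.3   8.4 -54.4 107.4  28.7  80.4 -24.1] 0.0 [253, 150, 168] [212, 132, 168] 0.0
131 -12 0 [ 12.8  -9.4 -42.  116.4  -7.8  58.8  14.9] 0.0 [320, 98, 113] [320, 95, 113] 0.0
131 -12 12 [ 15.   -9.5 -54.1 116.1   6.8  59.4  -1.3] 0.0 [320, 162, 164] [320, 154, 164] 0.0
131 -12 24 [ 16.   -4.3 -67.7 115.7  25.2  65.3 -21.3] 0.01 [320, 206, 168] [290, 179, 168] 0.0
131 -24 0 [-24.9 -15.6  -9.  126.1  -1.7  45.5   7.8] 1.6 [320, 92, 92] [320, 92, 92] 0.0
131 -24 12 [-36.7 -14.3 -10.5 126.2  20.3  49.5 -17.1] 0.0 [320, 161, 145] [320, 161, 145] 0.0
131 -24 24 [-11.7 -11.6 -42.1 124.9  29.5  54.  -28.6] 0.0 [320, 224, 164] [320, 218, 164] 0.0
```

```bash
cat >> cart.py <<'E'
u=np.array([383,231,0])/447; l=np.array([-u[1],u[0],0])
rot=R.from_rotvec(np.cross([0,0,1],(-6*u+15*l)/57.3))*R.from_euler("xyz",[180,0,161],degrees=True)
E
python3 - <<'E'
from cart import *
cart([383,231,370],rot,12)
E
```

```text
end q [  5.9  -3.3 -50.5 109.   14.2  71.2  22. ] 0.0003476695883991755 clr [320, 161, 168] 161
[[-0.016, -0.011, 0.012, 0.012, -0.021, 0.029, -1], [-0.032, -0.022, 0.024, 0.025, -0.041, 0.057, -1], [-0.048, -0.033, 0.035, 0.037, -0.062, 0.086, -1], [-0.063, -0.045, 0.047, 0.05, -0.082, 0.115, -1], [-0.079, -0.056, 0.059, 0.062, -0.103, 0.143, -1], [-0.095, -0.067, 0.071, 0.075, -0.123, 0.172, -1], [-0.111, -0.078, 0.083, 0.087, -0.144, 0.201, -1], [-0.127, -0.089, 0.094, 0.1, -0.165, 0.229, -1], [-0.143, -0.1, 0.106, 0.112, -0.185, 0.258, -1], [-0.159, -0.111, 0.118, 0.125, -0.206, 0.287, -1], [-0.174, -0.122, 0.13, 0.137, -0.226, 0.315, -1], [-0.19, -0.134, 0.142, 0.15, -0.247, 0.344, -1]]
```

Call:
{"fn": "play_rows", "kwargs": {
  "series": [
    [-0.016, -0.011, 0.012, 0.012, -0.021, 0.029, -1],
    [-0.032, -0.022, 0.024, 0.025, -0.041, 0.057, -1],
    [-0.048, -0.033, 0.035, 0.037, -0.062, 0.086, -1],
    [-0.063, -0.045, 0.047, 0.05, -0.082, 0.115, -1],
    [-0.079, -0.056, 0.059, 0.062, -0.103, 0.143, -1],
    [-0.095, -0.067, 0.071, 0.075, -0.123, 0.172, -1],
    [-0.111, -0.078, 0.083, 0.087, -0.144, 0.201, -1],
    [-0.127, -0.089, 0.094, 0.1, -0.165, 0.229, -1],
    [-0.143, -0.1, 0.106, 0.112, -0.185, 0.258, -1],
    [-0.159, -0.111, 0.118, 0.125, -0.206, 0.287, -1],
    [-0.174, -0.122, 0.13, 0.137, -0.226, 0.315, -1],
    [-0.19, -0.134, 0.142, 0.15, -0.247, 0.344, -1]
  ]
}}

```text
time: 8.18
tool_pos: [383.6, 230.9, 370.9]
eef_rot: [-175.0, 15.4, 161.5]
ft_force: [0.1, -0.0, -0.2]
opening: -0.003
```

Call:
{"fn": "play_rows", "kwargs": {
  "series": [
    [0, 0, 0, 0, 0, 0, -1],
    [0, 0, 0, 0, 0, 0, -1]
  ]
}}

```text
time: 8.35
tool_pos: [382.6, 231.4, 371.1]
eef_rot: [-175.0, 15.2, 161.6]
ft_force: [0.5, 1.6, 0.5]
opening: -0.002
```

```bash
python3 - <<'E'
from cart import *
import cv2
im,d=robot.capture("scene"); np.save("s1.npy",d)
cv2.imwrite("pics/s1.png",cv2.resize(im[90:270,220:460,::-1],(800,600),interpolation=cv2.INTER_CUBIC))
st=robot.sense(); print(st["joint_pos"],st["tool_pos"],st["eef_rot"],st["ft_force"])
cart([383,231,328],rot,3); cart([383,231,270],rot,6)
E
```

```text
[  6.3  -3.5 -50.9 108.8  13.9  71.3  22.3] [382.5 232.7 372.2] [-175.1   15.3  161.7] [ 1.  -0.6 -0.3]
end q [  5.6  -0.6 -52.  112.8  17.   66.6  18. ] 0.0002472586440944724 clr [320, 156, 168] 156
[[0.004, 0.001, 0.014, 0.001, -0.0, 0.0, -1], [0.007, 0.001, 0.029, 0.003, -0.0, 0.001, -1], [0.011, 0.002, 0.043, 0.004, -0.0, 0.001, -1]]
end q [  3.6   4.3 -52.6 117.4  22.5  60.8  10.9] 0.0003837211897916859 clr [290, 143, 168] 143
[[0.004, 0.001, 0.016, 0.001, -0.0, 0.0, -1], [0.009, 0.002, 0.033, 0.001, -0.0, 0.0, -1], [0.013, 0.003, 0.049, 0.002, -0.0, 0.0, -1], [0.017, 0.005, 0.066, 0.003, -0.0, 0.001, -1], [0.022, 0.006, 0.082, 0.003, -0.0, 0.001, -1], [0.026, 0.007, 0.099, 0.004, -0.0, 0.001, -1]]
```

View pics/s1.png

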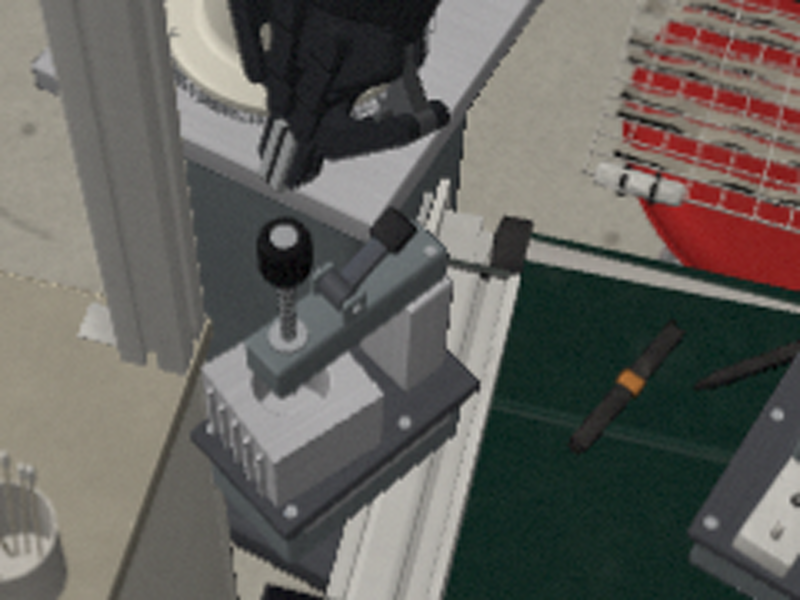

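The crop shows the shut fingertips (275,185) directly above the knob (285,235). The probe is up and the lever raised. I'm descending onto the knob.

Call:
{"fn": "play_rows", "kwargs": {
  "series": [
    [0.003, 0.001, 0.014, 0, 0, 0, -1],
    [0.007, 0.001, 0.029, 0, 0, 0, -1],
    [0.01, 0.002, 0.04, 0, 0, 0, -1],
    [0.012, 0.002, 0.046, 0, 0, 0, -1],
    [0.014, 0.003, 0.052, 0, 0, 0, -1],
    [0.016, 0.003, 0.058, 0, 0, 0, -1],
    [0.018, 0.004, 0.064, 0, 0, 0, -1],
    [0.019, 0.005, 0.07, 0, 0, 0, -1],
    [0.021, 0.005, 0.076, 0, 0, 0, -1],
    [0.022, 0.006, 0.08, 0, 0, 0, -1],
    [0.022, 0.006, 0.08, 0, 0, 0, -1]
  ]
}}

```text
time: 9.32
tool_pos: [382.3, 233.6, 288.9]
eef_rot: [-175.1, 15.4, 162.0]
ft_force: [-0.2, -0.5, 0.9]
opening: -0.0
```

Call:
{"fn": "play_rows", "kwargs": {
  "series": [
    [0.001, 0, 0.002, 0, 0, 0, -1],
    [0.001, 0, 0.004, 0, 0, 0, -1],
    [0.001, 0, 0.005, 0, 0, 0, -1]
  ]
}}

```text
time: 9.57
tool_pos: [382.4, 233.8, 284.7]
eef_rot: [-175.2, 15.5, 162.0]
ft_force: [-2.0, 0.2, 3.6]
opening: -0.002
```

```bash
python3 - <<'E'
from cart import *
import cv2
im,d=robot.capture("scene"); np.save("s2.npy",d)
cv2.imwrite("pics/s2.png",cv2.resize(im[110:230,240:400,::-1],(800,600),interpolation=cv2.INTER_CUBIC))
st=robot.sense(); print(st["joint_pos"],st["tool_pos"],st["ft_force"])
E
```

```text
[  4.2   2.7 -52.7 116.5  20.8  61.8  12.9] [382.4 233.7 284.6] [-1.2  0.6  2.1]
```

View pics/s2.png

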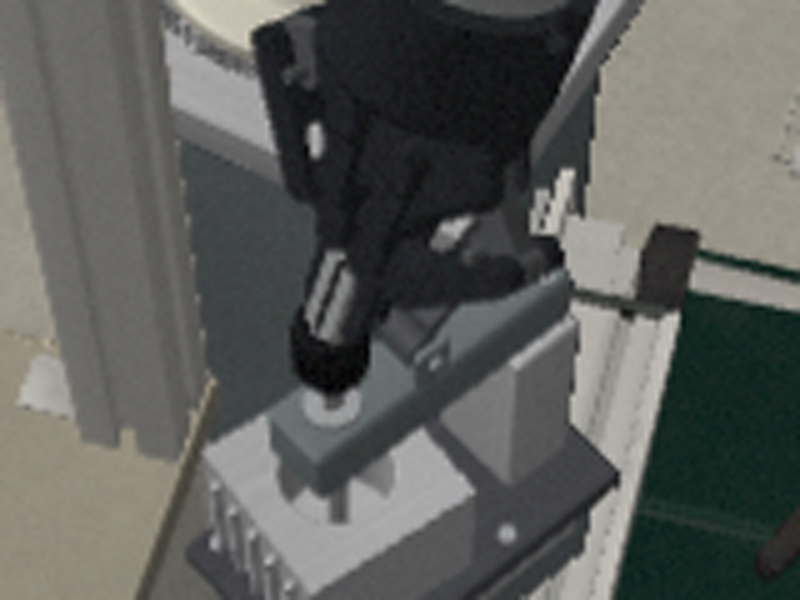

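The probe has come down to the bore. A dark gripper part overlaps the lever pad in this view at about (520,260), so I'll check the real separation with depth.

```bash
python3 - <<'E'
from cart import *
from h import pts
W=pts("scene",np.load("s2.npy")); W1=pts("scene",np.load("s1.npy"))
gx=np.array([-.946,.324]); gy=np.array([-.324,-.946])
for v in range(148,176,3):
    print(v,[(u,)+tuple(np.round([(W[v,u,:2]-[383,231])@gx,(W[v,u,:2]-[383,231])@gy,W[v,u,2]]).tolist()) for u in range(320,358,5)])
print("s1 pad")
for v in range(153,168,3):
    print(v,[(u,)+tuple(np.round([(W1[v,u,:2]-[383,231])@gx,(W1[v,u,:2]-[383,231])@gy,W1[v,u,2]]).tolist()) for u in range(330,346,5)])
E
```

```text
148 [(320, 7.0, -29.0, 380.0), (325, 15.0, -31.0, 375.0), (330, 18.0, -39.0, 381.0), (335, 19.0, -48.0, 389.0), (340, 26.0, -53.0, 388.0), (345, 333.0, 231.0, -172.0), (350, 367.0, 242.0, -213.0), (355, 406.0, 257.0, -263.0)]
151 [(320, 8.0, -27.0, 370.0), (325, 14.0, -32.0, 370.0), (330, 16.0, -41.0, 378.0), (335, 17.0, -51.0, 386.0), (340, 25.0, -53.0, 381.0), (345, 338.0, 234.0, -195.0), (350, 229.0, 114.0, 26.0), (355, 406.0, 255.0, -277.0)]
154 [(320, 10.0, -25.0, 357.0), (325, 13.0, -33.0, 363.0), (330, 199.0, 153.0, 1.0), (335, 76.0, 9.0, 262.0), (340, 23.0, -56.0, 379.0), (345, 30.0, -59.0, 376.0), (350, 226.0, 110.0, 21.0), (355, 241.0, 107.0, 10.0)]
157 [(320, 11.0, -24.0, 348.0), (325, 24.0, -22.0, 334.0), (330, 195.0, 148.0, -3.0), (335, 19.0, -50.0, 368.0), (340, 21.0, -58.0, 375.0), (345, 28.0, -62.0, 373.0), (350, 37.0, -64.0, 367.0), (355, 236.0, 102.0, 8.0)]
160 [(320, 14.0, -21.0, 334.0), (325, 20.0, -27.0, 335.0), (330, 25.0, -33.0, 337.0), (335, 16.0, -53.0, 366.0), (340, 21.0, -59.0, 369.0), (345, 25.0, -66.0, 372.0), (350, 33.0, -68.0, 367.0), (355, 230.0, 96.0,
[... 951 characters left out ...]
0), (335, 62.0, -8.0, 228.0), (340, 69.0, -14.0, 226.0), (345, 81.0, -16.0, 217.0), (350, 94.0, -16.0, 205.0), (355, 104.0, -20.0, 199.0)]
s1 pad
153 [(330, 202.0, 156.0, -1.0), (335, 212.0, 149.0, -2.0), (340, 302.0, 220.0, -159.0), (345, 335.0, 231.0, -200.0)]
156 [(330, 196.0, 149.0, -1.0), (335, 73.0, 6.0, 263.0), (340, 79.0, -1.0, 264.0), (345, 235.0, 135.0, -21.0)]
159 [(330, 194.0, 147.0, -10.0), (335, 71.0, 3.0, 259.0), (340, 75.0, -5.0, 262.0), (345, 101.0, 7.0, 226.0)]
162 [(330, 195.0, 148.0, -26.0), (335, 66.0, -2.0, 258.0), (340, 74.0, -7.0, 257.0), (345, 95.0, 1.0, 228.0)]
165 [(330, 59.0, 3.0, 250.0), (335, 64.0, -4.0, 254.0), (340, 83.0, 2.0, 229.0), (345, 91.0, -4.0, 228.0)]
```

The gripper is about 100 mm above the pad and the lever is unmoved. I'm continuing the press in small steps.

Call:
{"fn": "play_rows", "kwargs": {
  "series": [
    [0, 0, 0.001, 0, 0, 0, -1],
    [0.001, 0, 0.002, 0, 0, 0, -1],
    [0.001, 0, 0.003, 0, 0, 0, -1]
  ]
}}

```text
time: 9.87
tool_pos: [382.5, 233.5, 281.9]
eef_rot: [-175.2, 15.5, 162.0]
ft_force: [-1.6, 2.0, 3.9]
opening: 0.002
```

Call:
{"fn": "play_rows", "kwargs": {
  "series": [
    [0, 0, 0.001, 0, 0, 0, -1],
    [0.001, 0, 0.002, 0, 0, 0, -1],
    [0.001, 0, 0.002, 0, 0, 0, -1]
  ]
}}

```text
time: 10.12
tool_pos: [382.5, 233.2, 279.8]
eef_rot: [-175.2, 15.6, 161.9]
ft_force: [0.7, 2.1, 3.1]
opening: -0.0
```

Call:
{"fn": "play_rows", "kwargs": {
  "series": [
    [0, 0, 0.001, 0, 0, 0, -1],
    [0, 0, 0.002, 0, 0, 0, -1],
    [0, 0, 0.002, 0, 0, 0, -1]
  ]
}}

```text
time: 10.37
tool_pos: [382.8, 233.3, 278.9]
eef_rot: [-175.2, 15.6, 161.9]
ft_force: [-3.9, 1.0, 11.9]
opening: -0.001
```

Call:
{"fn": "play_rows", "kwargs": {
  "series": [
    [0, 0, 0.001, 0, 0, 0, -1],
    [0, 0, 0.001, 0, 0, 0, -1],
    [0, 0, 0.001, 0, 0, 0, -1]
  ]
}}

```text
time: 10.62
tool_pos: [382.9, 233.4, 278.6]
eef_rot: [-175.2, 15.6, 162.0]
ft_force: [-7.5, 0.2, 19.4]
opening: 0.002
```

The probe is bottomed: force rose to 19 N with the tool stalled at z≈278.7. I'm retreating upward, then moving above the pad.

Call:
{"fn": "play_rows", "kwargs": {
  "series": [
    [-0.003, -0.001, -0.01, 0, 0, 0, -1],
    [-0.007, -0.002, -0.025, 0, 0, 0, -1],
    [-0.013, -0.003, -0.045, 0, 0, 0, -1],
    [-0.013, -0.003, -0.045, 0, 0, 0, -1]
  ]
}}

```text
time: 10.95
tool_pos: [384.4, 233.4, 326.2]
eef_rot: [-175.2, 15.7, 161.9]
ft_force: [0.8, 0.7, 0.3]
opening: -0.0
```

```bash
python3 - <<'E'
from cart import *
from h import pts
st=robot.sense(); rc=R.from_euler("xyz",st["eef_rot"],degrees=True); print(st["tool_pos"],st["joint_pos"],st["ft_force"])
cart([310,256,300],rc,6)
print("per mm down",rc.inv().apply([0,0,-1]))
im,d=robot.capture("scene"); W=pts("scene",d).reshape(-1,3); W=W[~np.isnan(W[:,0])]
gx=np.array([-.946,.324]); gy=np.array([-.324,-.946]); dd=W[:,:2]-[383,231]; a=dd@gx; b=dd@gy
m=(abs(a)<10)&(abs(b)<10)&(W[:,2]>255)&(W[:,2]<300); print("knob top",m.sum(),np.percentile(W[m,2],[10,50,90]) if m.sum() else 0)
E
```

```text
[384.4 233.4 326.2] [  5.6  -0.6 -52.1 113.1  17.2  65.9  17.8] [0.8 0.7 0.3]
end q [  2.1  -4.6 -56.3 118.7  14.   64.4  10.9] 0.00010975941686919344 clr [320, 213, 176] 176
[[0.014, -0.0, 0.001, 0.0, -0.0, 0.0, -1], [0.027, -0.0, 0.001, 0.0, -0.0, 0.0, -1], [0.041, -0.001, 0.002, 0.0, -0.0, 0.0, -1], [0.055, -0.001, 0.003, 0.0, -0.0, 0.0, -1], [0.068, -0.001, 0.004, 0.0, -0.0, 0.0, -1], [0.082, -0.001, 0.004, 0.0, -0.0, 0.0, -1]]
per mm down [0.3 0.1 1. ]
knob top 123 [273.2 276.9 278.6]
```

The knob top now reads 277 mm, which is 50 mm above the arm top, as expected at the bottom. Next, the lever.

Call:
{"fn": "play_rows", "kwargs": {
  "series": [
    [0.014, 0, 0.001, 0, 0, 0, -1],
    [0.027, 0, 0.001, 0, 0, 0, -1],
    [0.041, -0.001, 0.002, 0, 0, 0, -1],
    [0.055, -0.001, 0.003, 0, 0, 0, -1],
    [0.068, -0.001, 0.004, 0, 0, 0, -1],
    [0.082, -0.001, 0.004, 0, 0, 0, -1],
    [0.085, 0, 0.015, 0, 0, 0, -1],
    [0.089, 0, 0.03, 0, 0, 0, -1],
    [0.089, 0, 0.03, 0, 0, 0, -1]
  ]
}}

```text
time: 11.75
tool_pos: [306.6, 253.6, 268.7]
eef_rot: [-174.9, 15.4, 162.1]
ft_force: [-0.5, -0.7, -0.2]
opening: 0.001
```

Call:
{"fn": "play_rows", "kwargs": {
  "series": [
    [-0.006, 0.002, -0.008, 0, 0, 0, -1],
    [-0.011, 0.003, -0.008, 0, 0, 0, -1],
    [-0.009, 0.003, 0, 0, 0, 0, -1],
    [-0.008, 0.003, 0.004, 0, 0, 0, -1],
    [-0.007, 0.003, 0.008, 0, 0, 0, -1],
    [-0.006, 0.003, 0.012, 0, 0, 0, -1],
    [-0.006, 0.003, 0.012, 0, 0, 0, -1]
  ]
}}

```text
time: 12.33
tool_pos: [317.5, 253.3, 259.9]
eef_rot: [-175.1, 15.5, 162.0]
ft_force: [0.8, 0.4, -0.6]
opening: 0.005
```

Call:
{"fn": "play_rows", "kwargs": {
  "series": [
    [0.001, 0, 0.003, 0, 0, 0, -1],
    [0.001, 0, 0.006, 0, 0, 0, -1],
    [0.002, 0, 0.009, 0, 0, 0, -1],
    [0.002, 0, 0.009, 0, 0, 0, -1]
  ]
}}

```text
time: 12.67
tool_pos: [317.9, 252.7, 251.1]
eef_rot: [-175.1, 15.5, 162.0]
ft_force: [-0.4, 0.2, 0.4]
opening: 0.0
```

Call:
{"fn": "play_rows", "kwargs": {
  "series": [
    [0.001, 0, 0.002, 0, 0, 0, -1],
    [0.001, 0, 0.004, 0, 0, 0, -1]
  ]
}}

```text
time: 12.83
tool_pos: [317.9, 252.6, 247.4]
eef_rot: [-175.1, 15.5, 161.9]
ft_force: [-1.2, 0.5, 1.9]
opening: -0.001
```

```bash
python3 - <<'E'
from cart import *
import cv2
im,d=robot.capture("scene")
t,d2=robot.capture("top")
cv2.imwrite("pics/s3.png",np.hstack([cv2.resize(im[120:220,270:370,::-1],(400,400),interpolation=cv2.INTER_CUBIC),cv2.resize(t[150:270,280:400,::-1],(400,400),interpolation=cv2.INTER_CUBIC)]))
st=robot.sense(); print(st["tool_pos"],st["ft_force"])
E
```

```text
[317.9 252.4 247.2] [-0.5  0.8 -0.4]
```

View pics/s3.png

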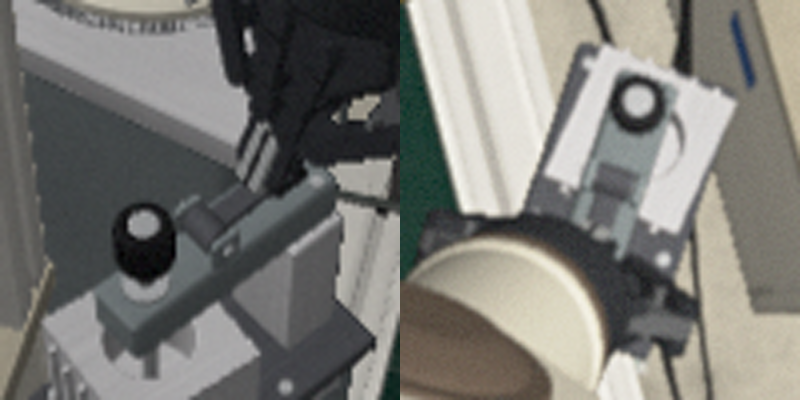

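The left crop shows the tips on the lever at its junction with the pad (262,180), and the knob stays down. I'll lift, shift outward onto the pad and press again.

Call:
{"fn": "play_rows", "kwargs": {
  "series": [
    [-0.004, 0, -0.015, 0, 0, 0, -1],
    [0.003, 0.001, -0.015, 0, 0, 0, -1],
    [0.006, 0.001, -0.006, 0, 0, 0, -1],
    [0.008, 0.001, 0, 0, 0, 0, -1],
    [0.008, 0.001, 0.002, 0, 0, 0, -1],
    [0.009, 0.001, 0.004, 0, 0, 0, -1],
    [0.009, 0.001, 0.004, 0, 0, 0, -1]
  ]
}}

```text
time: 13.52
tool_pos: [311.1, 256.3, 242.5]
eef_rot: [-175.1, 15.6, 162.0]
ft_force: [-7.3, -2.3, 20.7]
opening: 0.001
```

20.7 N at z 242.5, so the lever is at its stop. I'm retreating to verify.

Call:
{"fn": "play_rows", "kwargs": {
  "series": [
    [-0.003, 0, -0.01, 0, 0, 0, -1],
    [-0.006, -0.001, -0.025, 0, 0, 0, -1],
    [-0.012, -0.002, -0.05, 0, 0, 0, -1],
    [-0.02, -0.004, -0.08, 0, 0, 0, -1],
    [0, -0.02, -0.11, 0, 0, 0, -1],
    [0.02, -0.06, -0.13, 0, 0, 0, -1],
    [0.04, -0.09, -0.15, 0, 0, 0, -1],
    [0.06, -0.12, -0.15, 0, 0, 0, -1],
    [0.06, -0.12, -0.15, 0, 0, 0, -1]
  ]
}}

```text
time: 14.27
tool_pos: [231.2, 222.6, 372.2]
eef_rot: [-175.4, 16.1, 161.6]
ft_force: [0.1, -0.2, -0.4]
opening: 0.001
```

```bash
python3 - <<'E'
from cart import *
from h import pts
import cv2
gx=np.array([-.946,.324]); gy=np.array([-.324,-.946])
st=robot.sense(); print(st["tool_pos"],st["ft_force"],st["joint_pos"],rackd(st["joint_pos"]))
ims=[]
for n in ("scene","top"):
    im,d=robot.capture(n); W=pts(n,d).reshape(-1,3); W=W[~np.isnan(W[:,0])]
    dd=W[:,:2]-[383,231]; a=dd@gx; b=dd@gy
    for nm,(lo,hi,w,z0,z1) in dict(knob=(-8,8,8,255,300),arm=(14,24,8,215,235),lev=(50,62,4,215,270),padin=(72,79,6,215,290),padout=(81,88,6,215,290)).items():
        m=(a>lo)&(a<hi)&(abs(b)<w)&(W[:,2]>z0)&(W[:,2]<z1); print(n,nm,m.sum(),np.percentile(W[m,2],[10,50,90]) if m.sum() else 0)
    ims.append(cv2.resize(im[120:220,270:370,::-1] if n=="scene" else im[150:270,280:400,::-1],(400,400),interpolation=cv2.INTER_CUBIC))
cv2.imwrite("pics/s4.png",np.hstack(ims))
E
```

```text
[231.2 222.6 372.2] [ 0.1 -0.2 -0.4] [-32.4 -17.1 -26.8 119.7   9.3  76.6  10.6] 162.93837559538778
scene knob 73 [275.8 277.3 278.7]
scene arm 30 [225.2 226.8 228.5]
scene lev 30 [227.9 239.9 241.4]
scene padin 26 [226.5 240.8 243.1]
scene padout 15 [239.  240.9 242.4]
top knob 106 [276.2 277.9 279.9]
top arm 60 [226.3 227.8 229.5]
top lev 35 [239.  240.7 242.2]
top padin 33 [240.2 241.6 243.5]
top padout 34 [240.4 242.2 243.6]
```

View pics/s4.png

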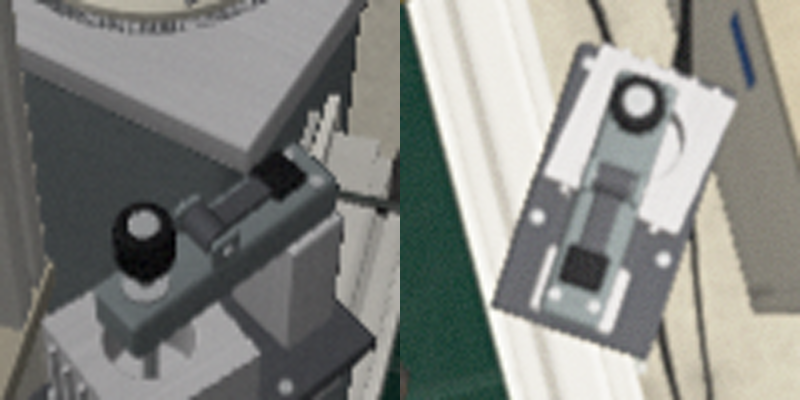

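The picture shows the pad flat on the arm (280,175 left; 585,268 right) and the knob down. Pad top is 14 mm and knob top 50 mm above the arm top, both as specified.

```bash
python3 -c "
from station import robot
print(robot.hand_in(), robot.sense()['time'])"
```

```text
the job is handed in; nothing more can be done
the job is handed in; nothing more can be done
```

I lowered the probe of the gauge over the finned housing to the bottom of the bore. I then pressed that gauge's clamp lever flat, backed the arm off, and handed the job in at about 14.4 s.

- **Probe:** pressing with shut fingers stalled at 19 N. Afterwards both cameras showed the knob top 50 mm above the arm top, which is the height given for the tip touching the bore's bottom. It read the same after the lever was locked.
- **Lever:** my first press met the lever just short of the pad, so I lifted, shifted outward and pressed again until it reached the stop at 20.7 N. The final pad top was 14 mm above the arm top in both views, as specified for flat. The inner and outer ends of the pad agreed within 0.6 mm.
- **Robot at hand-in:** it was clear of everything, with wrist force near 0 N. Joint 2 was holding at -17.1°, close to its -17.58° limit but inside it.
- **Earlier hitch:** one transit move stalled near that same joint limit, so I refitted the arm's kinematics and replanned the path around the rack. No contact showed in the force readings.

No check failed or disagreed at the end.

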